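# Roll the edge cap strip home on a deep-well plate

## Robot

A 6-joint arm with a two-finger parallel gripper is mounted at the origin on a cart in front of the work surface, level with it; the furniture and walls round the work are solid. World frame = base frame: x ahead of the robot, y to its left, z up, the work surface at z = 0. Lengths are in m, angles in rad, forces in N, time in s.
With the tool pointing down it reaches from about 0.425 to 0.95 m from the base axis. Payload 3.5 kg.
Tool frame: the origin (TCP) lies on the centre line of the jaws, within the pads' length; the fingertips stand 11 mm ahead of it and the grasp point (between the pads) lies 8 mm behind it; x points along the fingers, y is the direction in which the jaws open and shut, and the axes are right-handed (so a half turn about x gives the same grasp; the last joint's range is limited). The gripper opens to 85 mm and grips with 20 to 120 N. Pads are 22 mm wide; open, the fingers measure 114 mm over their backs; the gripper's body (76 mm by 85 mm) begins 54 mm behind the grasp point. The pads swing forward as they close: fully open they stand 13 mm farther back than shut.
Start: joints at [1.151, 0.286, 1.577, -0, 1.279, -0.15], TCP at [0.18, 0.651, 0.204] pointing down, gripper open.
Joint ranges: [-2.77, 2.77], [-0.9, 2.22], [0.21, 2.48], [-1.53, 4.67], [0.24, 2.81], [-2.84, 2.84]. Speed limits (rad/s): [2.79, 2.79, 3.14, 3.14, 3.14, 3.14].

## Interface

Orientations are given as a unit quaternion [x, y, z, w].
In Python, from plant import ctrl gives the robot as it stands. The module is installed in compiled form; this text tells all that it offers.
- The arm moves only by the tool drive_tool, never from a script. Its argument "series" is a list of rows, each a list of 2 entries, a list of its own where there are three numbers: the shift along the tool's x, y, z in units of 50 mm (1.0 is 50 mm), then the turn, a rotation vector about the tool's x, y, z in degrees. A call has 1 to 5 rows; each row shifts and turns the pose as measured when the row begins, along the tool's axes as they then stand; what a row does not reach is not made up. A row lasts 1/10 s, in which the tool goes at most 50 mm and 8.59 degrees, less where a joint would pass 70% of its speed; a pose out of reach is approached as far as the arm can. A call is refused whole if a number of a shift passes 1 or a number of a turn 8.59, either way. A call with a gripper value outside its range is refused whole. "grip" is the gripper's target within -1 to 1 (fully open at 1, half-way at 0, shut at -1), set as the call begins (left out, the last holds). The fingers move at their own pace and stop on an object; "newtons" is the grip in N (left out, the last holds). Time passes only in rows, so rows that do not move let the fingers close. It gives the time, the measured TCP pose, the force and the opening at its end, in the units of the state.
- ctrl.get_state(): the state, without advancing time (a new reading comes with each control period).
- ctrl.read_camera(name): name is "scene" or "top" or "wrist"; returns a dict with "img" (420x560x3 uint8, red, green, blue), "camera_matrix" (3x3 intrinsics, pixels), "R" (3x3) and "t" (3): a world point X has camera coordinates R X + t. Camera axes: x right, y down, z forward; pixel columns grow to the right and rows downward; lengths in m; the calibration is good to about 2 mm. A picture is of the moment at which its call begins. There is no depth.
- ctrl.sign_off(): hands the job in, once; it reports no verdict.
The state is a dict: "time": time; "qpos": joint angles; "dq": joint speeds; "joint_efforts": joint torques, N m; "eef_pos": TCP position; "tcp_rot": TCP orientation; "contact_force": force on the tool from outside, world axes, zero at the start; "wrist_torque": the same for the moment, N m; "opening": opening from 0.0 (shut) to 1.0 (fully open).
Only numpy, scipy, OpenCV 4.12 (cv2) and the standard library are available. Lean on these libraries where they do the work, as an engineer would, in place of code of your own. Each camera call takes 0.05 s, during which the arm holds its last target.

## Task

Take the hand roller from its stand by the handle and roll it with firm, even pressure along the raised strip of six caps on the edge of the well plate, from one end of the strip to the other, until every cap is pushed fully home; do not lean on it hard (stay under about 30 N) and press the caps only with the roller. Then park the roller upright in its stand again as it was, let go of it, and leave the cup, the bottle and the dish where they are.

Things in the scene. Friction and masses are not known exactly. Their poses are not given: they have to be found in the camera images.
- nest: Grey and aluminium tray, 118 x 160 x 28 mm, fixed to the worktop, holding a white 24-well deep-well plate, 85 x 128 mm. Origin at the centre of its underside, z up, y along the plate's long side. Its lift holds the plate firmly 0 to 20 mm up, at a setting that is not measured: find the height by feel.
- strip (a point): Point at worktop level under the middle of the edge strip, axes as the nest's (nest x = -27 mm). Six grey flat caps, heads 15.5 (x) x 17 (y) x 5 mm, stand along y at 18 mm pitch, centres from y = -45 to +45 mm. Top of a cap that is home: 57 mm (lift 0) to 77 mm (lift 20 mm) above this point, 5 mm above the deck of the other rows, which are open wells.
- stand: Fixed parking stand: dark foot 70 x 100 x 8 mm, two aluminium cheeks 50 (x) x 10 (y) mm, tops 48 mm above the worktop, 46 mm gap between them in y, centred on the origin (centre of the underside, z up). The roller's bridge plate rests on the cheek tops, its drum hangs in the gap with 5 mm free at each side in y.
- roller_grip (a point): Centre of the handle of the loose hand roller (0.3 kg), which stands in the stand, axes about the stand's. Handle: black upright block 42 (x) x 24 (y; grip across this) mm, from 29 mm below to 25 mm above this point, with a 4 mm cap on top. Parked, this point is 83 mm above the stand's origin.
- roller: The same hand roller; origin 75 mm below the handle's centre, on the lowest line of its free-turning rubber drum (36 mm diameter, 28 mm long, axis along x; it rolls along y). Drum between two side arms (43 mm over hubs in x); above it a bridge plate 42 (x) x 72 (y) x 6 mm, underside 40 mm above this origin.
- drum (a joint): Turn of the roller's drum about its axis, rad, 0 at the start; 18 mm of rolling per rad.
- cup_mid (a point): Centre of a loose specimen cup with screw lid, 66 mm diameter, 70 mm tall: bystander, leave alone.
- stain_mid (a point): Centre of a loose small brown bottle, 38 mm diameter, 70 mm tall: bystander, leave alone.
- dish_mid (a point): Centre of a loose petri dish, 62 mm diameter, 16 mm tall: bystander, leave alone.
- cap1 (a joint): Depth of the cap at y = -45 mm on the strip, m: 0 to 0.001 at the start (4 to 5 mm proud), 0.005 home on its stop. It slides stiffly and stays where left: 6 to 8 N downward moves it, less does nothing.
- cap2 (a joint): Depth of the cap at y = -27 mm on the strip, m: 0 to 0.001 at the start (4 to 5 mm proud), 0.005 home on its stop. It slides stiffly and stays where left: 6 to 8 N downward moves it, less does nothing.
- cap3 (a joint): Depth of the cap at y = -9 mm on the strip, m: 0 to 0.001 at the start (4 to 5 mm proud), 0.005 home on its stop. It slides stiffly and stays where left: 6 to 8 N downward moves it, less does nothing.
- cap4 (a joint): Depth of the cap at y = 9 mm on the strip, m: 0 to 0.001 at the start (4 to 5 mm proud), 0.005 home on its stop. It slides stiffly and stays where left: 6 to 8 N downward moves it, less does nothing.
- cap5 (a joint): Depth of the cap at y = 27 mm on the strip, m: 0 to 0.001 at the start (4 to 5 mm proud), 0.005 home on its stop. It slides stiffly and stays where left: 6 to 8 N downward moves it, less does nothing.
- cap6 (a joint): Depth of the cap at y = 45 mm on the strip, m: 0 to 0.001 at the start (4 to 5 mm proud), 0.005 home on its stop. It slides stiffly and stays where left: 6 to 8 N downward moves it, less does nothing.
There are look-alikes about, which are no part of the job. What is shaped like the stand but orange is not meant.

How it is judged:
On the way, in this order (a step that is already met when the one before it is completed fails the run):
1. the roller is lifted out of its stand (z of roller_grip in the frame of stand above 0.12 m), for 0.1 s.
2. the drum, bearing on the strip, has rolled more than 54 mm along it (3 rad one way) ((value of joint drum above 3 rad or value of joint drum below -3 rad) and contact force between roller and nest above 2 N), for 0.02 s.
3. all six caps are home (value of joint each of cap1, cap2, cap3, cap4, cap5, cap6 above 0.0035 m), for 0.1 s.
At the end, for the whole second after the job is handed in: All six caps are home within 1.5 mm of their stops; the released roller rests upright in its stand (tilt under 0.1 rad, handle centre 78 to 88 mm above the stand's origin and within 15 mm of it sideways); cup, bottle and dish are within 30 mm of where they stood (all of step 3 and z of roller_grip in the frame of stand between 0.078 and 0.088 m and horizontal distance between roller_grip and stand below 0.015 m and angle between roller_grip's own z axis and vertical below 0.1 rad and linear speed of roller below 0.02 m/s and distance of each of cup_mid, stain_mid, dish_mid from where it was at the start of the episode below 0.03 m); the robot touches nothing.
It fails at once if the roller is pressed on the strip, plate or nest with more than 30 N (contact force between roller and nest above 30 N).
It fails at once if the caps, plate or nest are pressed with the gripper or arm (contact force between any of the fingers, the arm and nest above 3 N).
It fails at once if the cup, the bottle or the dish is disturbed (distance of any of cup_mid, stain_mid, dish_mid from where it was at the start of the episode above 0.03 m).
It also fails if it takes over 69 s, if anything falls off the work surface, if the arm or the gripper's body presses on something with over 40 N, if the wrist force passes 120 N, or if a joint passes its speed limit or range.

## Working session

There is one attempt and no reset: what is moved stays moved. The work goes in short steps, Python scripts to look and compute and a tool call to move; the robot and the scene stay as the last step left them, time stands still between calls to the robot, and variables do not carry over. Pictures are saved under pics/ and viewed, and the job is handed in when it is done.

Besides the shell and the picture viewer there is one more tool, called after ">>>" by a JSON object that holds its "op" and its "data". drive_tool: Moves the arm, as the interface text tells. Its arguments: {"type":"object","properties":{"series":{"type":"array"},"grip":{"type":"number"},"newtons":{"type":"number"}},"required":["series"]}

```bash
ls; mkdir -p pics; python3 - <<'E'
from plant import ctrl
import cv2
s=ctrl.get_state(); print(s)
for n in ["scene","top","wrist"]:
    c=ctrl.read_camera(n); cv2.imwrite(f"pics/{n}0.png",c["img"][:,:,::-1]); print(n,c["camera_matrix"].tolist(),c["R"].tolist(),c["t"].tolist())
E
```

```text
pics
{'time': 0.0, 'qpos': array([ 1.15099080e+00,  2.87173159e-01,  1.57820378e+00, -2.40696654e-05,
        1.27858363e+00, -1.49964080e-01]), 'dq': array([-1.05424763e-03, -2.79500605e-04,  2.45251317e-03, -1.18512770e-05,
       -1.30827191e-04,  1.09269061e-04]), 'joint_efforts': array([-1.53274777e-03, -4.05983377e+01, -2.92624837e+01, -2.10560038e-04,
        5.81082510e-03,  8.96131297e-06]), 'eef_pos': array([0.17959406, 0.6499125 , 0.20242775]), 'tcp_rot': array([ 0.09430594,  0.7009079 , -0.0959174 ,  0.70045296]), 'contact_force': array([ 0.08103537, -0.38690799,  0.34502501]), 'wrist_torque': array([ 0.00228563, -0.03524044, -0.04757893]), 'opening': 1.0029030781160284}
scene [[469.06832435650085, 0.0, 279.6464473919017], [0.0, 469.06832435650085, 215.03293324456942], [0.0, 0.0, 1.0]] [[0.6592042414856553, -0.7518233700991753, -0.01453919461458549], [-0.500467759817271, -0.4242189989192567, -0.7546987891466542], [0.5612323844815125, 0.5047770410078716, -0.655910321218178]] [-0.4460643083847289, 0.2812435736176912, 0.942898955713362]
top [[435.7305353846139, 0.0, 281.8512627038311], [0.0, 435.7305353846139, 202.06907120885518], [0.0, 0.0, 1.0]] [[0.028361390735036348, -0.9995963449197096, 0.0016669549277829932], [-0.9945590989503552, -0.028385619452539125, -0.10023200737964473], [0.10023886576888284, 0.001184833934484452, -0.9949626957619645]] [-0.10995803350065601, 0.5619219753690821, 1.191887944430279]
wrist [[325.271925044637, 0.0, 275.65629096693556], [0.0, 325.271925044637, 208.7057669258204], [0.0, 0.0, 1.0]] [[0.26670928844029507, 0.9637755403606998, -0.0016921176422665968], [0.9235692185221023, -0.25508021944657994, 0.2862760560116064], [0.27547423483539674, -0.07791527096486513, -0.9581456864654387]] [-0.6737128090134659, -0.03718918621817168, 0.37870343094584713]
```

View pics/scene0.png

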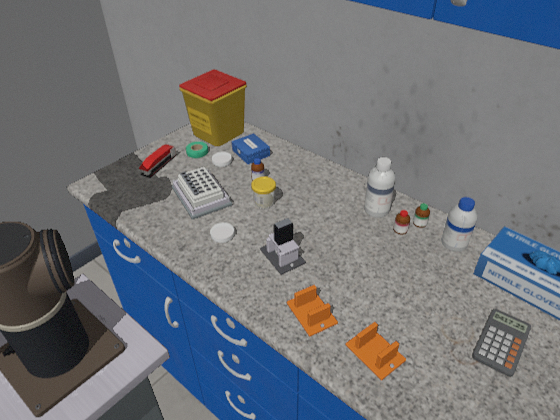

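View pics/top0.png

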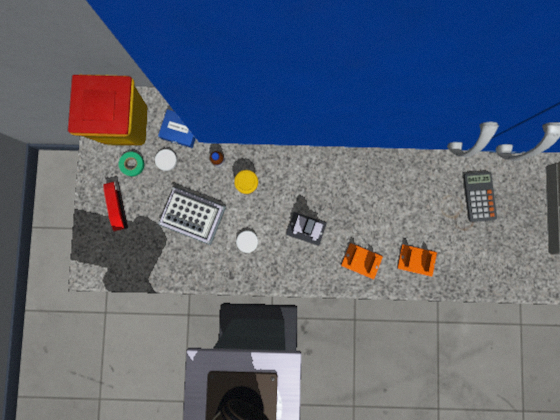

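View pics/wrist0.png

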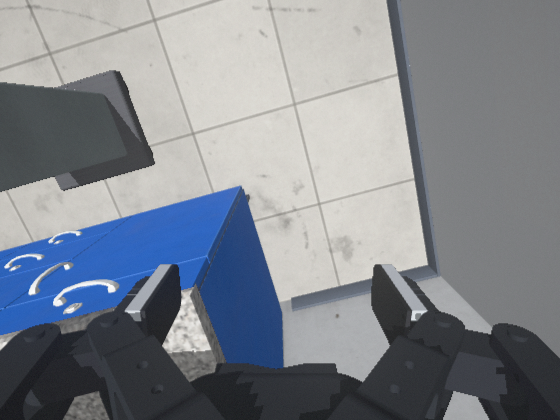

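```bash
python3 - <<'E'
import cv2
a=cv2.imread("pics/top0.png")
def crop(im,x,y,w,h,s,n): cv2.imwrite(n,cv2.resize(im[y:y+h,x:x+w],None,fx=s,fy=s,interpolation=cv2.INTER_CUBIC))
crop(a,150,140,110,80*1+35,5,"pics/t_nest.png")
crop(a,270,190,80,70,8,"pics/t_stand.png")
b=cv2.imread("pics/scene0.png")
crop(b,160,145,130,100,6,"pics/s_nest.png")
crop(b,245,205,80,75,8,"pics/s_stand.png")
E
```

```text
(no output)
```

View pics/t_nest.png

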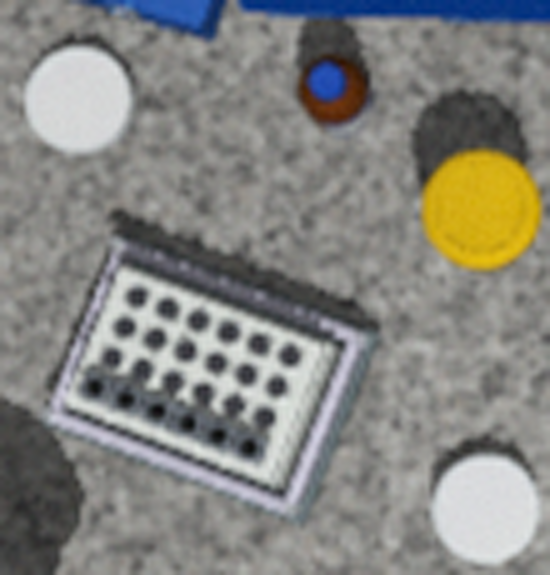

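View pics/t_stand.png

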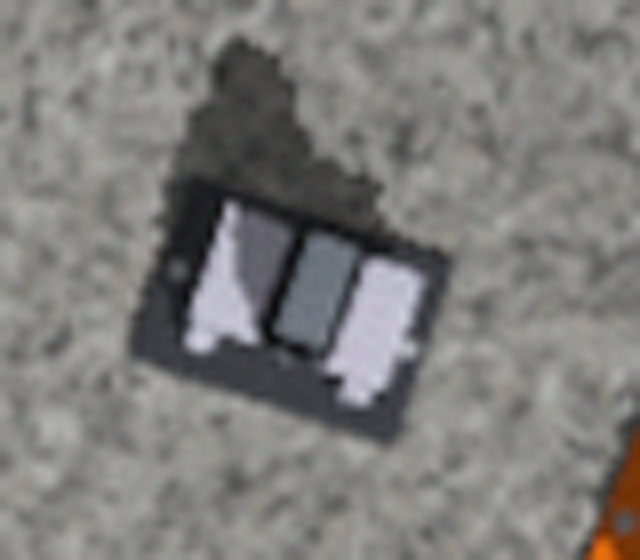

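View pics/s_nest.png

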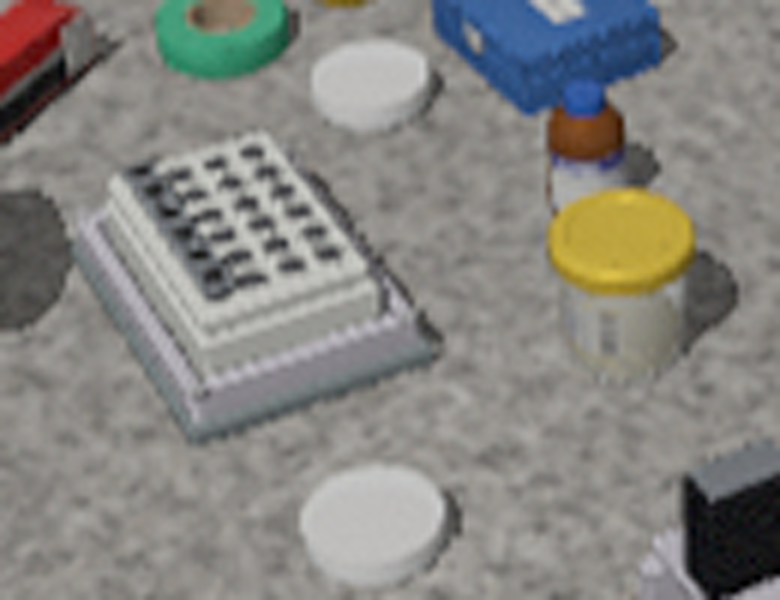

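View pics/s_stand.png

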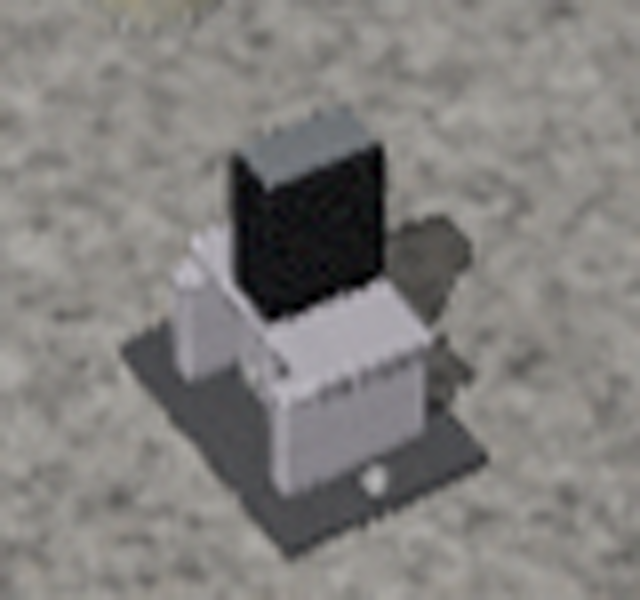

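```bash
cat > h.py <<'E'
import numpy as np
from scipy.optimize import least_squares
from plant import ctrl
def proj(c,X):
    X=np.atleast_2d(X); p=X@np.array(c["R"]).T+np.array(c["t"]); q=p@np.array(c["camera_matrix"]).T; return q[:,:2]/q[:,2:]
def pose(x,P):
    c,s=np.cos(x[2]),np.sin(x[2]); P=np.atleast_2d(P); return np.c_[x[0]+c*P[:,0]-s*P[:,1],x[1]+s*P[:,0]+c*P[:,1],P[:,2]]
def fit(obs,x0,nz=None):
    # obs list (cam, P, uv); 
    def f(x): return np.concatenate([ (proj(c,pose(x,P))-uv).ravel() for c,P,uv in obs])
    r=least_squares(f,x0,loss="soft_l1"); return r.x,f(r.x)
E
python3 - <<'E'
from h import *
import pickle
T=ctrl.read_camera("top");S=ctrl.read_camera("scene")
pickle.dump((T,S),open("cams.pkl","wb"))
def o(cam,off,s,L):
    return [(cam,P,(np.array(uv)+0.5)/s-0.5+np.array(off)) for P,uv in L]
hx,hy=.035,.05
st=o(T,(270,190),8,[((hx,hy,.008),(180,180)),((hx,-hy,.008),(452,255)),((-hx,-hy,.008),(395,440)),((-hx,hy,.008),(135,355)),
 ((.021,.012,.112),(312,235)),((.021,-.012,.112),(360,247)),((-.021,-.012,.112),(325,352)),((-.021,.012,.112),(272,340))])
ss=o(S,(245,205),8,[((-hx,hy,.008),(122,348)),((-hx,-hy,.008),(292,553)),((hx,-hy,.008),(488,458)),
 ((-.021,.012,.112),(233,155)),((.021,.012,.112),(335,105)),((.021,-.012,.112),(385,148)),((-.021,-.012,.112),(268,188))])
for q in (st,ss,st+ss):
    x,r=fit(q,[.5,-.2,-.3]); print("stand",x,np.round(r,1))
a,b=.059,.08
nt=o(T,(150,140),5,[((a,b,.028),(121,243)),((a,-b,.028),(367,333)),((-a,-b,.028),(292,508)),((-a,b,.028),(50,412))])
ns=o(S,(160,145),6,[((-a,b,.0),(80,250)),((-a,-b,.0),(195,440)),((a,-b,.0),(438,350)),((-a,-b,.028),(195,400)),((-a,b,.028),(78,215))])
for q in (nt,ns,nt+ns):
    x,r=fit(q,[.5,.2,-.3]); print("nest",x,np.round(r,1))
# caps: fit height too
caps=o(T,(150,140),5,[((-.027,.045,0),(93,386)),((-.027,-.045,0),(249,447))])
for h in (.06,.07,.08):
    print(h,np.concatenate([proj(T,pose(x,np.array([P[0],P[1],h])))-uv for _,P,uv in caps]).round(2).tolist())
E
```

```text
stand [ 0.49537265 -0.16474688 -0.26614214] [ 0.7 -1.1  0.5 -0.2  0.7  0.4 -0.8  0.7 -2.2 -1.8  0.6 -0.6  0.4  1.8
 -1.9  0.6]
stand [ 0.49810667 -0.16652225 -0.29805691] [ 0.   0.1  0.2  0.3  0.8  0.3 -2.1 -0.6  0.8 -0.9  0.2 -0.4 -1.   1.3]
stand [ 0.49680359 -0.16601145 -0.28194833] [ 1.5 -1.8  1.1 -0.4  0.9  0.1 -0.4 -0.1 -1.6 -2.3  1.2 -1.   0.8  1.3
 -1.5 -0.  -0.7  0.5  0.1  0.5  0.4  0.2 -2.7 -0.3  0.1 -0.8 -0.4 -0.3
 -1.4  1.6]
nest [ 0.5239602   0.15926683 -0.37144179] [-0.4 -4.5  2.5 -0.4  0.5  3.6 -3.7  0.4]
nest [ 0.53394968  0.16545923 -0.34585973] [ 0.1  0.3  0.9  0.3  0.6  1.3 -0.6 -1.  -1.2 -1.6]
nest [ 0.52986449  0.16144175 -0.35203235] [-1.7 -6.2  1.7 -3.2  0.4  1.1 -4.2 -1.1 -0.   1.4  0.5  1.8  0.5  2.7
 -1.   0.4 -1.3 -0.5]
0.06 [[0.35, -2.72], [-0.33, -2.62]]
0.07 [[-0.6, -2.99], [-1.03, -2.78]]
0.08 [[-1.57, -3.26], [-1.74, -2.95]]
```

```bash
cat >> h.py <<'E'
from scipy.spatial.transform import Rotation as Ro
def st():
    s=ctrl.get_state(); R=Ro.from_quat(s["tcp_rot"]).as_matrix(); return s,R
def goto(p,yaw):
    """print shift (units) in tool axes & turn (deg rotvec) to reach TCP p with tool x down, tool y at world yaw"""
    s,R=st()
    y=np.array([np.cos(yaw),np.sin(yaw),0]); x=np.array([0,0,-1.]); z=np.cross(x,y)
    Rt=np.c_[x,y,z]
    d=R.T@(np.array(p)-s["eef_pos"])/.05
    rv=Ro.from_matrix(R.T@Rt).as_rotvec(degrees=True)
    print("t",round(s["time"],2),"pos",s["eef_pos"].round(4),"F",s["contact_force"].round(2),"M",s["wrist_torque"].round(2),"open",round(s["opening"],3),"\nshift units",d.round(3),"turn",rv.round(2))
E
python3 - <<'E'
from h import *
import cv2,pickle
s,R=st(); print(R.round(3))
goto([.45,.15,.3],np.pi/2-.29+0)
goto([.45,.15,.3],-np.pi/2-.29)
T,S=pickle.load(open("cams.pkl","rb"))
for n,c,(x0,y0,w,h,k) in (("top",T,(150,140,110,115,5)),("scene",S,(160,145,130,100,6))):
    im=cv2.resize(c["img"][:,:,::-1][y0:y0+h,x0:x0+w],None,fx=k,fy=k,interpolation=cv2.INTER_CUBIC)
    X=[.534,.1655,-.346]
    for z,col in ((0,(0,0,255)),(.028,(0,255,0))):
        P=np.array([[sx*.059,sy*.08,z] for sx,sy in ((1,1),(1,-1),(-1,-1),(-1,1))])
        q=(proj(c,pose(X,P))-[x0,y0]+.5)*k
        cv2.polylines(im,[q.astype(int)],True,col,1)
    cv2.imwrite(f"pics/ov_{n}.png",im)
E
```

```text
[[-0.     0.267  0.964]
 [-0.001  0.964 -0.267]
 [-1.    -0.001 -0.   ]]
t 0.25 pos [0.1797 0.6503 0.2031] F [0.22 0.05 0.25] M [ 0.03  0.02 -0.06] open 1.003 
shift units [-1.929 -8.205  7.876] turn [ 1.16 -0.01  0.07]
t 0.25 pos [0.1797 0.6503 0.2031] F [0.22 0.05 0.25] M [ 0.03  0.02 -0.06] open 1.003 
shift units [-1.929 -8.205  7.876] turn [-1.7884e+02 -1.0000e-01 -1.0000e-02]
```

```bash
python3 -c "
import cv2,numpy as np
a=cv2.imread('pics/ov_top.png');b=cv2.imread('pics/ov_scene.png')
b=cv2.resize(b,None,fx=.6,fy=.6);a=cv2.resize(a,None,fx=.6,fy=.6)
c=np.zeros((max(a.shape[0],b.shape[0]),a.shape[1]+b.shape[1],3),np.uint8);c[:a.shape[0],:a.shape[1]]=a;c[:b.shape[0],a.shape[1]:]=b
cv2.imwrite('pics/ov.png',c)"
```

```text
(no output)
```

View pics/ov.png

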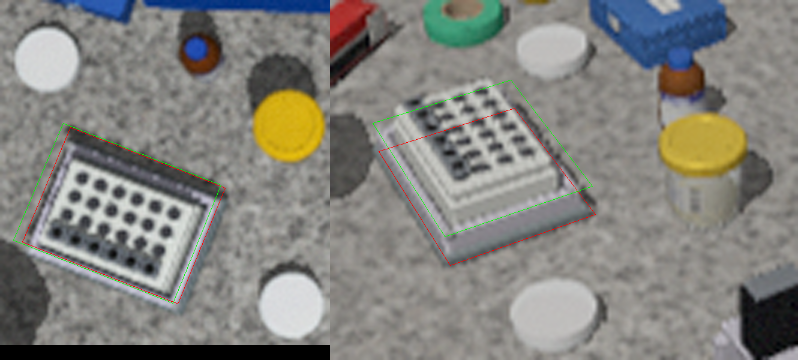

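>>> {"op": "drive_tool", "data": {"series": [[[-0.17, -0.69, 0.66], [0, 0, 0]], [[-0.17, -0.69, 0.66], [0, 0, 0]], [[-0.17, -0.69, 0.66], [0, 0, 0]], [[-0.17, -0.69, 0.66], [0, 0, 0]], [[-0.17, -0.69, 0.66], [0, 0, 0]]], "grip": 1}}

```text
time: 0.75
eef_pos: [0.2927, 0.4365, 0.2421]
tcp_rot: [0.089, 0.702, -0.094, 0.7]
contact_force: [1.2, -1.2, -0.4]
opening: 1.0
```

>>> {"op": "drive_tool", "data": {"series": [[[-0.17, -0.69, 0.66], [0, 0, 0]], [[-0.17, -0.69, 0.66], [0, 0, 0]], [[-0.17, -0.69, 0.66], [0, 0, 0]], [[-0.17, -0.69, 0.66], [0, 0, 0]], [[-0.17, -0.69, 0.66], [0, 0, 0]]]}}

```text
time: 1.25
eef_pos: [0.4095, 0.22, 0.2874]
tcp_rot: [0.089, 0.701, -0.093, 0.701]
contact_force: [0.9, -0.2, 0.4]
opening: 0.999
```

```bash
python3 - <<'E'
from h import *
goto([.45,.15,.3],np.pi/2-.29+0)
E
```

```text
t 1.25 pos [0.4095 0.22   0.2874] F [ 0.86 -0.19  0.45] M [ 0.03 -0.06  0.03] open 0.999 
shift units [-0.245 -1.15   1.14 ] turn [1.85 0.03 0.3 ]
```

>>> {"op": "drive_tool", "data": {"series": [[[-0.1, -0.5, 0.5], [1, 0, 0]], [[-0.1, -0.5, 0.5], [1, 0, 0]], [[0, 0, 0], [0, 0, 0]], [[0, 0, 0], [0, 0, 0]]]}}

```text
time: 1.65
eef_pos: [0.4479, 0.1509, 0.3002]
tcp_rot: [0.105, 0.697, -0.109, 0.701]
contact_force: [-0.2, -0.1, 0.4]
opening: 0.999
```

```bash
python3 - <<'E'
from h import *
import cv2,pickle
goto([.45,.15,.3],np.pi/2-.29+0)
c=ctrl.read_camera("wrist"); pickle.dump(c,open("w1.pkl","wb")); cv2.imwrite("pics/w1.png",c["img"][:,:,::-1])
E
```

```text
t 1.65 pos [0.4479 0.1509 0.3002] F [-0.2  -0.06  0.39] M [0.05 0.01 0.02] open 0.999 
shift units [ 0.004 -0.005  0.045] turn [-0.78  0.29  0.23]
```

View pics/w1.png

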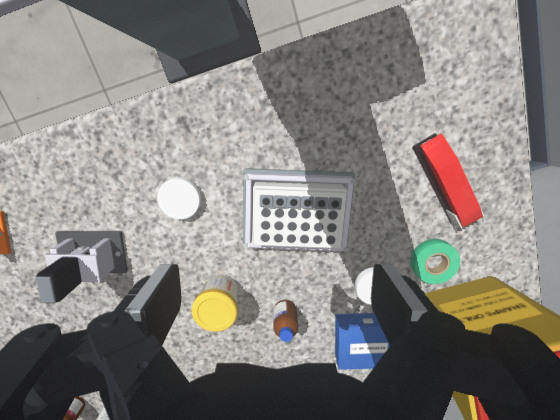

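```bash
python3 - <<'E'
import cv2
a=cv2.imread("pics/w1.png")
def crop(im,x,y,w,h,s,n): cv2.imwrite(n,cv2.resize(im[y:y+h,x:x+w],None,fx=s,fy=s,interpolation=cv2.INTER_CUBIC))
crop(a,235,160,130,100,6,"pics/w1n.png")
crop(a,30,220,110,90,7,"pics/w1s.png")
E
```

```text
(no output)
```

View pics/w1n.png

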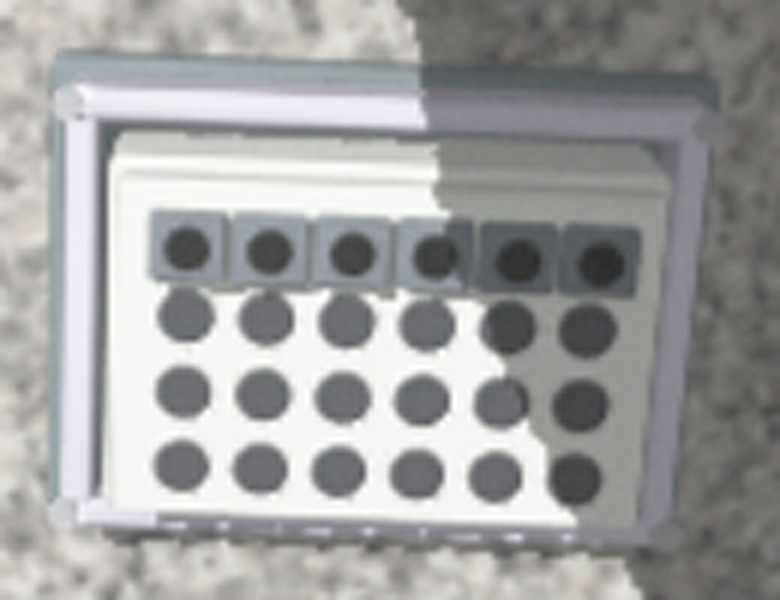

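View pics/w1s.png

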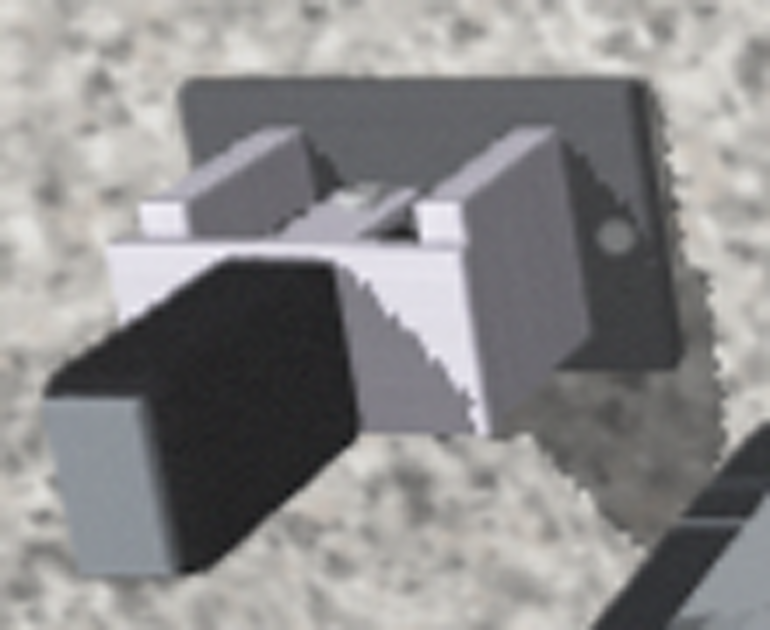

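```bash
cat > fitn.py <<'E'
from h import *
import pickle
T,S=pickle.load(open("cams.pkl","rb")); W=pickle.load(open("w1.pkl","rb"))
def o(cam,off,s,L): return [(cam,np.array(P,float),(np.array(uv)+0.5)/s-0.5+np.array(off)) for P,uv in L]
w=o(W,(235,160),6,[((-.027,-.045,.0095),(188,248)),((-.027,.045,.0095),(600,262)),((-.009,-.045,0),(186,315)),((-.009,.045,0),(588,330)),((.027,-.045,0),(181,466)),((.027,.045,0),(575,479)),((.009,-.045,0),(183,391)),((.009,.045,0),(580,405))])
t=o(T,(150,140),5,[((-.027,.045,.0095),(93,386)),((-.027,-.045,.0095),(249,447)),((-.009,.045,0),(112,357)),((-.009,-.045,0),(265,417)),((.027,.045,0),(137,297)),((.027,-.045,0),(290,355))])
s=o(S,(160,145),6,[((-.027,.045,.0095),(145,172)),((-.027,-.045,.0095),(215,280)),((.027,.045,0),(254,152)),((.027,-.045,0),(327,253))])
def f(x,obs): return np.concatenate([(proj(c,pose(x,P+[0,0,x[3]]))-uv).ravel() for c,P,uv in obs])
for n,ob in (("w",w),("t",t),("s",s),("w+t",w+t),("all",w+t+s)):
    r=least_squares(f,[.53,.16,-.35,.06],args=(ob,)); print(n,r.x.round(4),f(r.x,ob).round(1))
hx,hy=.035,.05
sw=o(W,(30,220),7,[((-hx,-hy,.008),(180,80)),((-hx,hy,.008),(645,80)),((hx,hy,.008),(672,368)),((-.021,-.036,.054),(108,243)),((-.021,.036,.054),(463,245)),((.021,.036,.054),(490,435)),((-.021,-.012,.112),(45,395)),((.021,.012,.108),(208,573))])
x,r=fit(sw,[.5,-.16,-.28]); print("stand w",x.round(4),r.round(1))
E
python3 fitn.py
```

```text
w [ 0.5224  0.1589 -0.3393  0.0536] [-0.3  0.2  0.3  0.3 -0.1  0.  -0.1 -0.1  0.1 -0.2 -0.2 -0.1  0.1 -0.
  0.1 -0.1]
t [ 0.522   0.1588 -0.3413  0.0607] [ 0.2  0.2 -0.   0.  -0.1  0.  -0.1 -0.  -0.  -0.3 -0.   0. ]
s [ 0.5314  0.1677 -0.344   0.0487] [-0.3  0.  -0.1 -0.8  0.1  0.4  0.3  0.3]
w+t [ 0.522   0.1591 -0.3399  0.0551] [-0.3  0.1  0.6  0.3 -0.1 -0.   0.2 -0.1  0.1 -0.1  0.   0.   0.1  0.
  0.3  0.   0.6  0.3  0.3  0.1  0.3  0.2  0.2  0.1  0.3 -0.   0.2  0.2]
all [ 0.5219  0.159  -0.3402  0.0562] [-0.4  0.3  0.7  0.5 -0.1  0.2  0.2  0.1 -0.   0.2  0.1  0.3 -0.   0.3
  0.4  0.3  0.6  0.3  0.2  0.1  0.2  0.2  0.2  0.1  0.3 -0.   0.1  0.2
 -1.3  0.6 -1.  -0.  -0.8  0.9 -0.3  1. ]
stand w [ 0.4956 -0.1657 -0.3276] [-0.5  0.7 -1.1  2.2  0.2  2.4  0.1 -1.2  0.9 -0.3  1.1 -0.7 -3.6 -2.5
  0.6  0.5]
```

```bash
python3 - <<'E'
from h import *
goto([.445,-.15,.3],np.pi/2-.30)
E
```

```text
t 1.7 pos [0.4479 0.1512 0.3002] F [0.81 0.12 0.16] M [-0.01  0.01  0.01] open 1.003 
shift units [ 0.039 -5.767  1.74 ] turn [-0.15  0.32  0.25]
```

>>> {"op": "drive_tool", "data": {"series": [[[0, -0.9, 0.27], [0, 0, 0]], [[0, -0.9, 0.27], [0, 0, 0]], [[0, -0.9, 0.27], [0, 0, 0]], [[0, -0.9, 0.27], [0, 0, 0]], [[0, -0.9, 0.27], [0, 0, 0]]]}}

```text
time: 2.2
eef_pos: [0.4454, -0.0782, 0.2998]
tcp_rot: [0.097, 0.699, -0.098, 0.702]
contact_force: [1.5, 0.1, 1.0]
opening: 1.003
```

>>> {"op": "drive_tool", "data": {"series": [[[0, -0.9, 0.27], [0, 0, 0]], [[0, -0.7, 0.27], [0, 0, 0]], [[0, 0, 0], [0, 0, 0]], [[0, 0, 0], [0, 0, 0]]]}}

```text
time: 2.6
eef_pos: [0.4493, -0.1647, 0.2985]
tcp_rot: [0.097, 0.699, -0.097, 0.701]
contact_force: [0.2, -0.4, -0.1]
opening: 1.0
```

```bash
python3 - <<'E'
from h import *
import cv2,pickle
goto([.445,-.15,.3],np.pi/2-.30+0)
c=ctrl.read_camera("wrist"); pickle.dump(c,open("w2.pkl","wb")); cv2.imwrite("pics/w2.png",c["img"][:,:,::-1])
a=c["img"][:,:,::-1]
cv2.imwrite("pics/w2s.png",cv2.resize(a[150:290,200:340],None,fx=5,fy=5,interpolation=cv2.INTER_CUBIC)[:600])
E
```

```text
t 2.6 pos [ 0.4493 -0.1647  0.2985] F [ 0.22 -0.42 -0.08] M [ 0.03 -0.02  0.  ] open 1.0 
shift units [-0.031  0.259 -0.163] turn [ 1.46  0.15 -0.01]
```

View pics/w2.png

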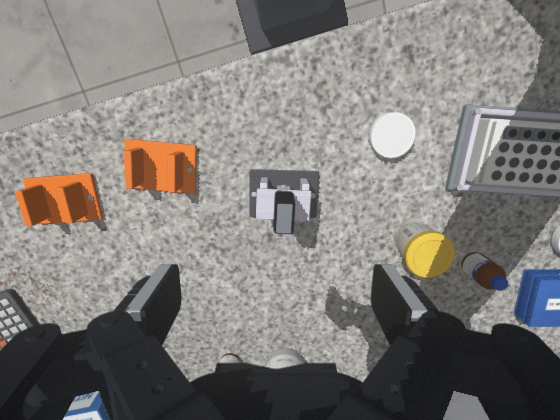

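View pics/w2s.png

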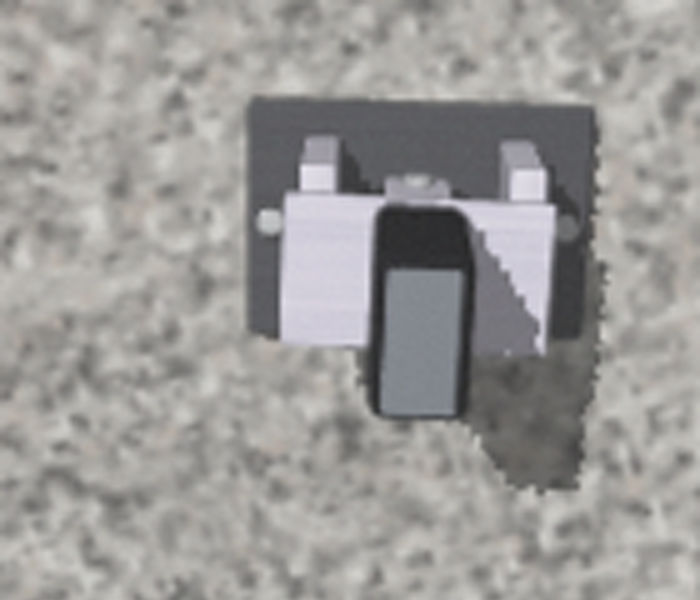

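```bash
cat > fits.py <<'E'
from h import *
import pickle
W=pickle.load(open("w2.pkl","rb"))
def o(cam,off,s,L): return [(cam,np.array(P,float),(np.array(uv)+0.5)/s-0.5+np.array(off)) for P,uv in L]
hx,hy=.035,.05
F=o(W,(200,150),5,[((-hx,-hy,.008),(248,97)),((-hx,hy,.008),(596,106)),((hx,-hy,.008),(247,335)),((hx,hy,.008),(582,340))])
B=o(W,(200,150),5,[((-.021,-.036,.054),(287,193)),((-.021,.036,.054),(557,206)),((.021,-.036,.054),(280,344)),((.021,.036,.054),(547,355))])
H=o(W,(200,150),5,[((.021,-.012,.108),(368,415)),((.021,.012,.108),(468,418)),((-.021,-.012,.054),(380,205)),((-.021,.012,.054),(462,208))])
G=o(W,(200,150),5,[((.021,0,.112),(422,415)),((-.021,0,.112),(427,268))])
for n,ob in (("foot",F),("bridge",B),("H",H),("G",G),("F+B",F+B),("B+H",B+H)):
    x,r=fit(ob,[.5,-.16,-.3]); print(n,x.round(4),r.round(1))
E
python3 fits.py
```

```text
foot [ 0.4942 -0.1659 -0.2973] [-0.3  0.4  0.2  0.2 -0.  -0.5  0.1 -0.1]
bridge [ 0.4967 -0.1678 -0.3218] [-0.5 -0.2  0.5 -0.2 -0.1  0.1  0.1  0.3]
H [ 0.4966 -0.1679 -0.3204] [-0.2  1.3  0.1  1.6 -0.9 -1.8  1.1 -1.6]
G [ 0.4969 -0.1677 -0.2953] [-0.   3.1  0.  -2. ]
F+B [ 0.4957 -0.1669 -0.3063] [-0.5  1.3 -0.1  1.7 -0.6  0.3 -0.6  1.3 -0.4 -0.7  0.8 -1.6  0.6 -0.4
  0.8 -1. ]
B+H [ 0.4967 -0.1679 -0.3218] [-0.6 -0.2  0.5 -0.3 -0.1  0.1  0.   0.3 -0.1  1.3  0.1  1.6 -0.8 -1.7
  1.2 -1.5]
```

```bash
python3 - <<'E'
from h import *
goto([.4967,-.1679,.2],np.pi/2-.32)
E
```

```text
t 2.65 pos [ 0.4493 -0.1644  0.2984] F [-0.84 -0.59  1.06] M [ 0.01  0.03 -0.02] open 1.003 
shift units [1.97  0.189 0.926] turn [2.65 0.16 0.01]
```

>>> {"op": "drive_tool", "data": {"series": [[[0.6, 0.06, 0.31], [0.9, 0, 0]], [[0.6, 0.06, 0.31], [0.9, 0, 0]], [[0.6, 0.06, 0.31], [0.9, 0, 0]], [[0, 0, 0], [0, 0, 0]], [[0, 0, 0], [0, 0, 0]]]}}

```text
time: 3.15
eef_pos: [0.5004, -0.16, 0.2091]
tcp_rot: [0.108, 0.696, -0.109, 0.701]
contact_force: [1.0, -0.1, 1.0]
opening: 1.004
```

```bash
python3 - <<'E'
from h import *
goto([.4967,-.1679,.078],np.pi/2-.32)
import cv2,pickle
c=ctrl.read_camera("wrist"); cv2.imwrite("pics/w3.png",c["img"][:,:,::-1])
E
```

```text
t 3.15 pos [ 0.5004 -0.16    0.2091] F [ 0.97 -0.1   1.  ] M [-0.04  0.03  0.02] open 1.004 
shift units [ 2.621 -0.173 -0.042] turn [ 0.66  0.44 -0.  ]
```

View pics/w3.png

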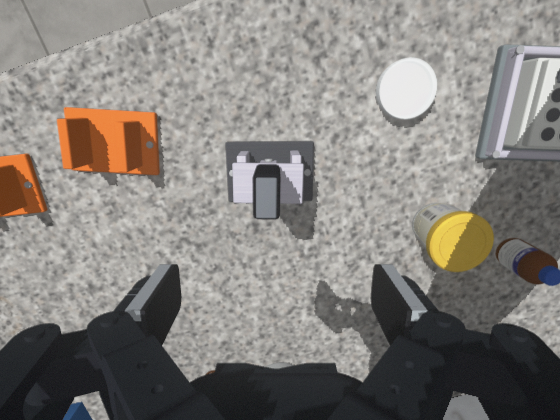

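>>> {"op": "drive_tool", "data": {"series": [[[0.6, -0.1, -0.04], [0.5, 0.4, 0]], [[0.6, -0.08, 0], [0, 0, 0]], [[0, 0, 0], [0, 0, 0]], [[0, 0, 0], [0, 0, 0]]]}}

```text
time: 3.6
eef_pos: [0.499, -0.1679, 0.1574]
tcp_rot: [0.109, 0.693, -0.112, 0.703]
contact_force: [0.5, 0.3, 0.7]
opening: 1.0
```

```bash
python3 - <<'E'
from h import *
goto([.4967,-.1679,.078],np.pi/2-.32)
import cv2,pickle
c=ctrl.read_camera("wrist"); pickle.dump(c,open("w2.pkl","wb")); cv2.imwrite("pics/w4.png",c["img"][:,:,::-1])
E
```

```text
t 3.6 pos [ 0.499  -0.1679  0.1574] F [0.55 0.3  0.74] M [-0.05  0.01  0.01] open 1.0 
shift units [ 1.588 -0.01  -0.068] turn [0.37 0.86 0.15]
```

View pics/w4.png

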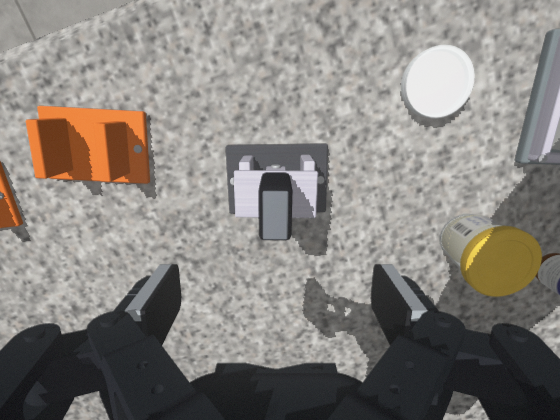

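>>> {"op": "drive_tool", "data": {"series": [[[0.5, 0, -0.05], [0.3, 0.9, 0.1]], [[0.5, 0, -0.02], [0, 0.3, 0]], [[0.4, 0, 0], [0, 0.3, 0]], [[0, 0, 0], [0, 0.3, 0]], [[0, 0, 0], [0, 0, 0]]]}}

```text
time: 4.15
eef_pos: [0.5034, -0.1703, 0.0993]
tcp_rot: [0.11, 0.697, -0.114, 0.699]
contact_force: [0.5, -0.4, 0.6]
opening: 1.0
```

```bash
python3 - <<'E'
from h import *
goto([.4967,-.1679,.078],np.pi/2-.32)
import cv2,pickle
c=ctrl.read_camera("wrist"); pickle.dump(c,open("w2.pkl","wb")); cv2.imwrite("pics/w5.png",c["img"][:,:,::-1])
E
```

```text
t 4.15 pos [ 0.5034 -0.1703  0.0993] F [ 0.51 -0.43  0.59] M [-0.05 -0.03  0.04] open 1.0 
shift units [ 0.426  0.005 -0.143] turn [0.13 0.23 0.29]
```

View pics/w5.png

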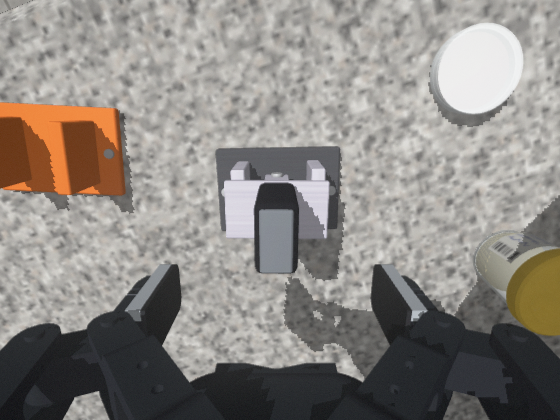

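```bash
python3 - <<'E'
from h import *
import pickle
W=pickle.load(open("w2.pkl","rb")); s,R=st()
p=s["eef_pos"]
print(proj(W,np.array([p,p-R[:,0]*.008, p+R[:,1]*.04,p+R[:,0]*.011])))
for z in (.112,): print(proj(W,pose([.4967,-.1679,-.32],np.array([[0,0,z],[.021,0,z],[-.021,0,z]]))))
E
```

```text
[[276.18399585 245.65866607]
 [276.21404837 251.51134321]
 [347.12131386 245.62965658]
 [276.14655238 238.36661331]]
[[276.3547481  242.86304147]
 [276.24683147 278.94776834]
 [276.47073251 204.08064319]]
```

>>> {"op": "drive_tool", "data": {"series": [[[0.25, 0, -0.15], [0, 0.3, 0.2]], [[0.2, 0, -0.03], [0, 0.2, 0]], [[0.05, 0, 0], [0, 0.1, 0]], [[0, 0, 0], [0, 0, 0]]]}}

```text
time: 4.6
eef_pos: [0.496, -0.1683, 0.0763]
tcp_rot: [0.111, 0.699, -0.113, 0.698]
contact_force: [1.0, -0.0, 0.7]
opening: 0.998
```

```bash
python3 - <<'E'
from h import *
goto([.496,-.1679,.078],np.pi/2-.32)
E
```

```text
t 4.6 pos [ 0.496  -0.1683  0.0763] F [ 1.04 -0.01  0.68] M [-0.07  0.01  0.03] open 0.998 
shift units [-0.035  0.008 -0.003] turn [ 0.14 -0.05  0.15]
```

>>> {"op": "drive_tool", "data": {"series": [[[0, 0, 0], [0, 0, 0]], [[0, 0, 0], [0, 0, 0]], [[0, 0, 0], [0, 0, 0]], [[0, 0, 0], [0, 0, 0]], [[0, 0, 0], [0, 0, 0]]], "grip": -1, "newtons": 100}}

```text
time: 5.1
eef_pos: [0.4966, -0.1683, 0.0772]
tcp_rot: [0.111, 0.698, -0.113, 0.698]
contact_force: [-1.5, 1.9, 1.7]
opening: 0.226
```

>>> {"op": "drive_tool", "data": {"series": [[[0, 0, 0], [0, 0, 0]], [[0, 0, 0], [0, 0, 0]], [[0, 0, 0], [0, 0, 0]]]}}

```text
time: 5.4
eef_pos: [0.4965, -0.1683, 0.0772]
tcp_rot: [0.111, 0.698, -0.113, 0.698]
contact_force: [-0.2, 0.4, 1.3]
opening: 0.225
```

```bash
python3 - <<'E'
from h import *
goto([.496,-.1679,.18],np.pi/2-.32)
E
```

```text
t 5.4 pos [ 0.4965 -0.1683  0.0772] F [-0.18  0.44  1.26] M [0.04 0.01 0.02] open 0.225 
shift units [-2.056e+00 -1.000e-03 -1.200e-02] turn [ 0.15 -0.02  0.15]
```

>>> {"op": "drive_tool", "data": {"series": [[[-0.3, 0, 0], [0, 0, 0]], [[-0.6, 0, 0], [0, 0, 0]], [[-0.8, 0, 0], [0, 0, 0]], [[-0.8, 0, 0], [0, 0, 0]], [[-0.6, 0, 0], [0, 0, 0]]]}}

```text
time: 5.9
eef_pos: [0.4912, -0.1653, 0.2301]
tcp_rot: [0.113, 0.705, -0.11, 0.691]
contact_force: [0.4, 0.1, -2.5]
opening: 0.228
```

>>> {"op": "drive_tool", "data": {"series": [[[0, 0, 0], [0, 0, 0]], [[0, 0, 0], [0, 0, 0]], [[0, 0, 0], [0, 0, 0]]]}}

```text
time: 6.2
eef_pos: [0.4926, -0.1662, 0.2341]
tcp_rot: [0.112, 0.702, -0.112, 0.694]
contact_force: [-0.6, -0.1, -3.8]
opening: 0.231
```

```bash
python3 - <<'E'
from h import *
goto([.478,.117,.22],np.pi/2-.34)
import cv2
c=ctrl.read_camera("wrist"); cv2.imwrite("pics/w6.png",c["img"][:,:,::-1])
c=ctrl.read_camera("scene"); cv2.imwrite("pics/s6.png",c["img"][:,:,::-1])
E
```

```text
t 6.2 pos [ 0.4926 -0.1662  0.2341] F [-0.65 -0.12 -3.84] M [-0.02 -0.   -0.06] open 0.231 
shift units [ 0.299  5.291 -2.042] turn [ 1.3  -0.65  0.07]
```

View pics/w6.png

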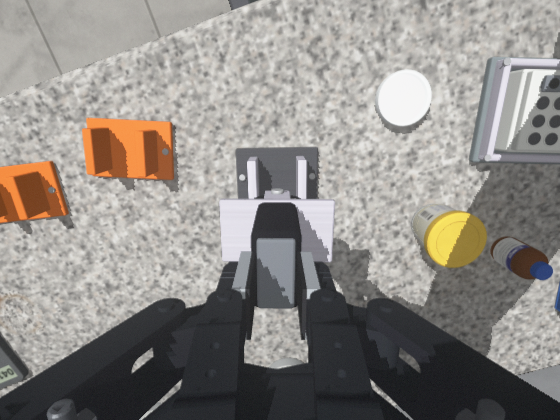

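View pics/s6.png

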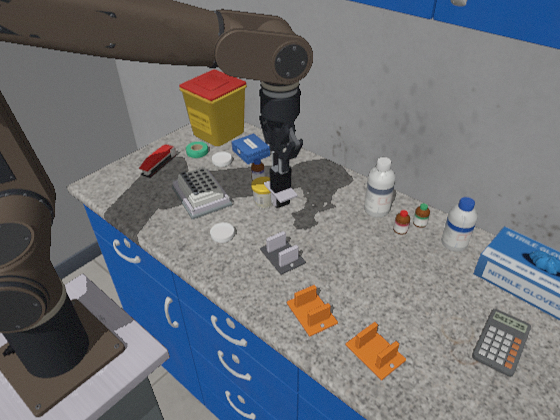

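>>> {"op": "drive_tool", "data": {"series": [[[0, 0.85, -0.33], [0.2, -0.1, 0]], [[0, 0.85, -0.33], [0.2, -0.1, 0]], [[0, 0.85, -0.33], [0.2, -0.1, 0]], [[0, 0.85, -0.33], [0.2, -0.1, 0]], [[0, 0.85, -0.33], [0.2, -0.1, 0]]]}}

```text
time: 6.8
eef_pos: [0.4782, 0.0641, 0.2235]
tcp_rot: [0.123, 0.704, -0.123, 0.689]
contact_force: [0.7, 0.2, -2.3]
opening: 0.224
```

>>> {"op": "drive_tool", "data": {"series": [[[0, 0.85, -0.3], [0.2, -0.1, 0]], [[0, 0, 0], [0, 0, 0]], [[0, 0, 0], [0, 0, 0]], [[0, 0, 0], [0, 0, 0]]]}}

```text
time: 7.2
eef_pos: [0.4737, 0.1159, 0.2166]
tcp_rot: [0.12, 0.708, -0.121, 0.686]
contact_force: [-0.4, 0.7, -3.5]
opening: 0.22
```

```bash
python3 - <<'E'
from h import *
goto([.4816,.1256,.16],np.pi/2-.34)
import cv2,pickle
c=ctrl.read_camera("wrist"); cv2.imwrite("pics/w7.png",c["img"][:,:,::-1]); pickle.dump(c,open("w7.pkl","wb"))
E
```

```text
t 7.2 pos [0.4737 0.1159 0.2166] F [-0.39  0.7  -3.53] M [ 0.03 -0.04 -0.  ] open 0.22 
shift units [1.127 0.244 0.118] turn [-0.18 -1.75  0.4 ]
```

View pics/w7.png

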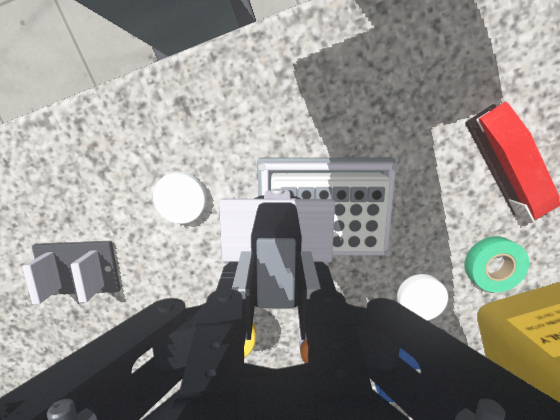

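>>> {"op": "drive_tool", "data": {"series": [[[0.3, 0.1, 0.04], [0, -1.2, 0.3]], [[0.4, 0.08, 0.03], [0, -0.6, 0]], [[0.4, 0.06, 0.03], [0, -0.3, 0]], [[0, 0, 0], [0, -0.2, 0]], [[0, 0, 0], [0, 0, 0]]]}}

```text
time: 7.75
eef_pos: [0.4838, 0.1183, 0.1599]
tcp_rot: [0.123, 0.692, -0.127, 0.7]
contact_force: [0.5, -0.3, -2.2]
opening: 0.23
```

```bash
python3 - <<'E'
from h import *
goto([.4816,.1256,.15],np.pi/2-.34)
E
```

```text
t 7.75 pos [0.4838 0.1183 0.1599] F [ 0.48 -0.32 -2.19] M [-0.01 -0.01  0.02] open 0.23 
shift units [ 0.197  0.123 -0.095] turn [-0.9   0.66  0.18]
```

>>> {"op": "drive_tool", "data": {"series": [[[0.1, 0.08, -0.08], [-0.5, 0.4, 0.1]], [[0.1, 0.04, -0.02], [-0.3, 0.2, 0]], [[0, 0, 0], [0, 0, 0]]]}}

```text
time: 8.05
eef_pos: [0.4827, 0.1247, 0.1517]
tcp_rot: [0.121, 0.695, -0.121, 0.698]
contact_force: [-0.2, -0.2, -3.0]
opening: 0.227
```

```bash
python3 - <<'E'
from h import *
goto([.4816,.1256,.14],np.pi/2-.34)
E
```

```text
t 8.05 pos [0.4827 0.1247 0.1517] F [-0.24 -0.25 -2.99] M [ 0.02 -0.   -0.  ] open 0.227 
shift units [ 0.234  0.011 -0.028] turn [-0.19  0.21 -0.  ]
```

>>> {"op": "drive_tool", "data": {"series": [[[0.05, 0, -0.02], [0, 0, 0]], [[0.05, 0, 0], [0, 0, 0]], [[0.05, 0, 0], [0, 0, 0]], [[0, 0, 0], [0, 0, 0]]]}}

```text
time: 8.45
eef_pos: [0.4824, 0.1253, 0.1448]
tcp_rot: [0.12, 0.695, -0.121, 0.699]
contact_force: [-0.1, 1.1, -3.3]
opening: 0.227
```

>>> {"op": "drive_tool", "data": {"series": [[[0.05, 0, 0], [0, 0, 0]], [[0.05, 0, 0], [0, 0, 0]]]}}

```text
time: 8.65
eef_pos: [0.4828, 0.1254, 0.14]
tcp_rot: [0.121, 0.694, -0.12, 0.699]
contact_force: [-0.4, 0.5, -2.7]
opening: 0.226
```

>>> {"op": "drive_tool", "data": {"series": [[[0.04, 0, 0], [0, 0, 0]], [[0.04, 0, 0], [0, 0, 0]]]}}

```text
time: 8.85
eef_pos: [0.4828, 0.1253, 0.1355]
tcp_rot: [0.12, 0.694, -0.12, 0.699]
contact_force: [1.1, -0.3, -3.6]
opening: 0.225
```

>>> {"op": "drive_tool", "data": {"series": [[[0.04, 0, 0], [0, 0, 0]]]}}

```text
time: 8.95
eef_pos: [0.4827, 0.1253, 0.1333]
tcp_rot: [0.12, 0.694, -0.12, 0.699]
contact_force: [0.6, 0.1, -2.8]
opening: 0.227
```

>>> {"op": "drive_tool", "data": {"series": [[[0.04, 0, 0], [0, 0, 0]]]}}

```text
time: 9.05
eef_pos: [0.4828, 0.1253, 0.1311]
tcp_rot: [0.121, 0.694, -0.12, 0.699]
contact_force: [-1.2, -0.1, 2.8]
opening: 0.227
```

>>> {"op": "drive_tool", "data": {"series": [[[0.04, 0, 0], [0, 0, 0]]]}}

```text
time: 9.15
eef_pos: [0.4837, 0.1253, 0.1302]
tcp_rot: [0.121, 0.694, -0.12, 0.7]
contact_force: [-0.7, -0.1, 3.0]
opening: 0.226
```

>>> {"op": "drive_tool", "data": {"series": [[[0.04, 0, 0], [0, 0, 0]]]}}

```text
time: 9.25
eef_pos: [0.4846, 0.1254, 0.1294]
tcp_rot: [0.121, 0.693, -0.12, 0.7]
contact_force: [-1.1, -0.1, 4.8]
opening: 0.227
```

>>> {"op": "drive_tool", "data": {"series": [[[0.03, 0, 0], [0, 0, 0]]]}}

```text
time: 9.35
eef_pos: [0.4853, 0.1254, 0.1291]
tcp_rot: [0.121, 0.693, -0.12, 0.701]
contact_force: [-1.2, -0.7, 6.0]
opening: 0.224
```

>>> {"op": "drive_tool", "data": {"series": [[[0.05, 0, -0.03], [0, 0, 0]]]}}

```text
time: 9.45
eef_pos: [0.4851, 0.1255, 0.1286]
tcp_rot: [0.12, 0.692, -0.12, 0.702]
contact_force: [-2.1, -2.8, 9.6]
opening: 0.226
```

>>> {"op": "drive_tool", "data": {"series": [[[0.06, 0, -0.03], [0, 0, 0]]]}}

```text
time: 9.55
eef_pos: [0.4851, 0.1252, 0.128]
tcp_rot: [0.119, 0.691, -0.121, 0.703]
contact_force: [-2.5, -3.6, 9.6]
opening: 0.23
```

>>> {"op": "drive_tool", "data": {"series": [[[0.06, 0, -0.03], [0, 0, 0]]]}}

```text
time: 9.65
eef_pos: [0.485, 0.1247, 0.1274]
tcp_rot: [0.118, 0.69, -0.121, 0.704]
contact_force: [-3.0, -2.3, 9.3]
opening: 0.226
```

>>> {"op": "drive_tool", "data": {"series": [[[0.06, 0, -0.03], [0, 0.8, 0]]]}}

```text
time: 9.75
eef_pos: [0.4848, 0.1242, 0.1269]
tcp_rot: [0.117, 0.694, -0.121, 0.7]
contact_force: [-1.8, -2.7, 9.2]
opening: 0.227
```

>>> {"op": "drive_tool", "data": {"series": [[[0.06, 0, -0.03], [0, 0.8, 0]]]}}

```text
time: 9.85
eef_pos: [0.4849, 0.1237, 0.1266]
tcp_rot: [0.117, 0.697, -0.12, 0.697]
contact_force: [-1.3, -3.2, 10.7]
opening: 0.229
```

```bash
python3 - <<'E'
from h import *
goto([.4816,.1256,.127],np.pi/2-.34)
import cv2
c=ctrl.read_camera("wrist"); cv2.imwrite("pics/w8.png",cv2.resize(c["img"][120:300,200:440,::-1],None,fx=3,fy=3))
E
```

```text
t 9.85 pos [0.4849 0.1237 0.1266] F [-1.31 -3.21 10.69] M [-0.67  0.54 -0.03] open 0.229 
shift units [-0.008  0.014 -0.075] turn [ 0.16 -0.02  0.25]
```

View pics/w8.png

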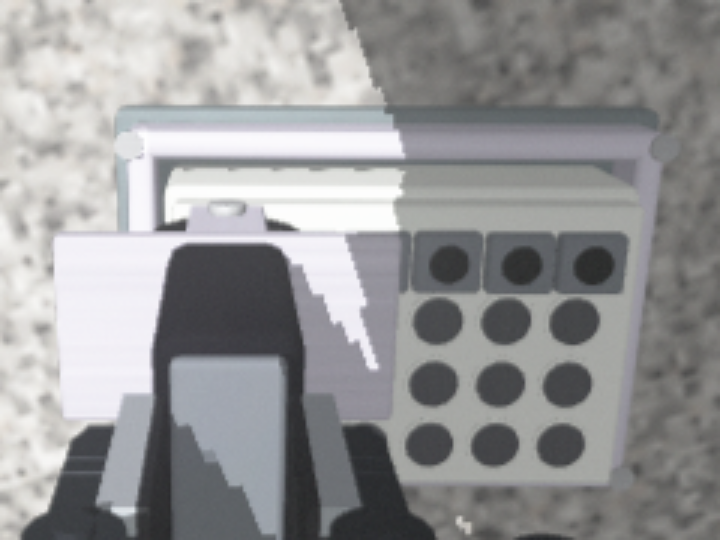

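>>> {"op": "drive_tool", "data": {"series": [[[0.06, 0.06, -0.06], [0, 0.5, 0]]]}}

```text
time: 10.0
eef_pos: [0.4851, 0.1255, 0.1265]
tcp_rot: [0.116, 0.699, -0.121, 0.695]
contact_force: [-2.5, -5.6, 11.0]
opening: 0.226
```

>>> {"op": "drive_tool", "data": {"series": [[[0.06, 0.08, -0.06], [0, 0.5, 0]]]}}

```text
time: 10.1
eef_pos: [0.4855, 0.128, 0.1266]
tcp_rot: [0.114, 0.701, -0.121, 0.694]
contact_force: [-1.5, -5.3, 11.3]
opening: 0.23
```

>>> {"op": "drive_tool", "data": {"series": [[[0.06, 0.08, -0.06], [0, 0.5, 0]]]}}

```text
time: 10.2
eef_pos: [0.4862, 0.1314, 0.1266]
tcp_rot: [0.113, 0.702, -0.122, 0.693]
contact_force: [-0.2, -2.9, 9.9]
opening: 0.224
```

```bash
cat > p.py <<'E'
from h import *
import sys
def rep():
    s,R=st(); X=[.4966,.168,-.34]
    d=s["eef_pos"][:2]-X[:2]; c,n=np.cos(X[2]),np.sin(X[2])
    print("strip x,y mm",(1000*np.array([c*d[0]+n*d[1],-n*d[0]+c*d[1]])).round(1))
    goto([.4966,.168,.127],np.pi/2-.34)
rep()
E
python3 p.py
```

```text
strip x,y mm [  2.4 -37.9]
t 10.2 pos [0.4862 0.1314 0.1266] F [-0.18 -2.89  9.94] M [-0.64  0.21  0.05] open 0.224 
shift units [-0.018  0.759 -0.044] turn [ 0.38 -0.62  0.82]
```

>>> {"op": "drive_tool", "data": {"series": [[[0.06, 0.09, -0.05], [0.1, -0.2, 0.4]], [[0.06, 0.09, -0.05], [0.1, 0.1, 0.4]]]}}

```text
time: 10.4
eef_pos: [0.4896, 0.141, 0.1266]
tcp_rot: [0.119, 0.696, -0.118, 0.698]
contact_force: [-1.9, -4.2, 10.4]
opening: 0.223
```

>>> {"op": "drive_tool", "data": {"series": [[[0.06, 0.09, -0.05], [0.1, 0.1, 0.3]], [[0.06, 0.09, -0.05], [0.1, 0.1, 0.3]]]}}

```text
time: 10.6
eef_pos: [0.4923, 0.149, 0.1266]
tcp_rot: [0.122, 0.693, -0.116, 0.701]
contact_force: [-0.1, -1.2, 7.6]
opening: 0.227
```

```bash
python3 p.py
```

```text
strip x,y mm [  2.2 -19.3]
t 10.6 pos [0.4923 0.149  0.1266] F [-0.06 -1.19  7.59] M [-0.3   0.22 -0.04] open 0.227 
shift units [-0.004  0.387 -0.044] turn [ 0.12  0.61 -0.58]
```

>>> {"op": "drive_tool", "data": {"series": [[[0.07, 0.08, -0.05], [0.1, 0.5, -0.3]], [[0.07, 0.08, -0.05], [0.1, 0.4, -0.1]]]}}

```text
time: 10.8
eef_pos: [0.4957, 0.1581, 0.1266]
tcp_rot: [0.122, 0.694, -0.118, 0.7]
contact_force: [-2.4, -4.6, 12.0]
opening: 0.223
```

>>> {"op": "drive_tool", "data": {"series": [[[0.07, 0.08, -0.05], [0.1, 0.3, 0]], [[0.07, 0.08, -0.05], [0.1, 0.3, 0]]]}}

```text
time: 11.0
eef_pos: [0.4984, 0.1649, 0.1266]
tcp_rot: [0.12, 0.694, -0.12, 0.7]
contact_force: [-1.4, -2.1, 11.2]
opening: 0.226
```

```bash
python3 p.py
```

```text
strip x,y mm [ 2.7 -2.3]
t 11.0 pos [0.4984 0.1649 0.1266] F [-1.36 -2.06 11.15] M [-0.57  0.39  0.03] open 0.226 
shift units [-0.009  0.046 -0.054] turn [-0.08  0.5  -0.14]
```

>>> {"op": "drive_tool", "data": {"series": [[[0.07, 0.08, -0.06], [0, 0.5, 0]], [[0.07, 0.08, -0.06], [0, 0.4, 0.2]]]}}

```text
time: 11.2
eef_pos: [0.5011, 0.1743, 0.1266]
tcp_rot: [0.123, 0.694, -0.117, 0.699]
contact_force: [-2.7, -4.6, 11.7]
opening: 0.228
```

>>> {"op": "drive_tool", "data": {"series": [[[0.07, 0.08, -0.06], [0, 0.4, 0.1]], [[0.07, 0.08, -0.06], [0, 0.3, 0]]]}}

```text
time: 11.4
eef_pos: [0.5032, 0.1815, 0.1266]
tcp_rot: [0.121, 0.694, -0.116, 0.7]
contact_force: [-0.4, -2.9, 10.3]
opening: 0.226
```

>>> {"op": "drive_tool", "data": {"series": [[[0.07, 0.08, -0.06], [0, 0.3, 0]], [[0.07, 0.08, -0.06], [0, 0.3, 0]]]}}

```text
time: 11.6
eef_pos: [0.5062, 0.1911, 0.1266]
tcp_rot: [0.122, 0.693, -0.115, 0.701]
contact_force: [-0.8, -4.6, 10.9]
opening: 0.226
```

```bash
python3 p.py
```

```text
strip x,y mm [ 1.4 24.9]
t 11.6 pos [0.5062 0.1911 0.1266] F [-0.85 -4.62 10.86] M [-1.03  0.27 -0.  ] open 0.226 
shift units [-0.015 -0.499 -0.029] turn [ 0.16  0.55 -0.71]
```

>>> {"op": "drive_tool", "data": {"series": [[[0.07, 0.08, -0.06], [0, 0.5, -0.3]], [[0.07, 0.08, -0.06], [0, 0.4, -0.2]]]}}

```text
time: 11.8
eef_pos: [0.5083, 0.1977, 0.1266]
tcp_rot: [0.117, 0.695, -0.118, 0.7]
contact_force: [-0.6, -3.7, 10.7]
opening: 0.226
```

>>> {"op": "drive_tool", "data": {"series": [[[0.07, 0.08, -0.06], [0, 0.4, 0]], [[0.07, 0.08, -0.06], [0, 0.3, 0]]]}}

```text
time: 12.0
eef_pos: [0.5115, 0.2072, 0.1266]
tcp_rot: [0.118, 0.694, -0.117, 0.701]
contact_force: [1.2, 0.2, 9.0]
opening: 0.228
```

```bash
python3 p.py
```

```text
strip x,y mm [ 1.  41.9]
t 12.0 pos [0.5115 0.2072 0.1266] F [1.17 0.17 8.98] M [-0.13 -0.07  0.03] open 0.228 
shift units [-0.011 -0.839 -0.025] turn [ 0.38  0.51 -0.19]
```

>>> {"op": "drive_tool", "data": {"series": [[[0.08, 0.06, -0.04], [0, 0.3, 0]], [[0.09, 0.04, -0.04], [0, 0.3, 0]]]}}

```text
time: 12.2
eef_pos: [0.5162, 0.2147, 0.1264]
tcp_rot: [0.12, 0.692, -0.114, 0.702]
contact_force: [-1.1, 0.8, 13.2]
opening: 0.224
```

>>> {"op": "drive_tool", "data": {"series": [[[0.1, 0, -0.05], [0, 0.4, 0]], [[0.08, -0.1, -0.05], [0, 0.4, 0]]]}}

```text
time: 12.4
eef_pos: [0.5171, 0.2151, 0.1263]
tcp_rot: [0.125, 0.691, -0.11, 0.703]
contact_force: [-0.4, 1.8, 9.7]
opening: 0.224
```

```bash
python3 p.py; python3 - <<'E'
from h import *
import cv2
c=ctrl.read_camera("wrist"); cv2.imwrite("pics/w9.png",cv2.resize(c["img"][120:300,140:380,::-1],None,fx=3,fy=3))
E
```

```text
strip x,y mm [ 3.6 51.3]
t 12.4 pos [0.5171 0.2151 0.1263] F [-0.42  1.79  9.68] M [0.57 0.16 0.02] open 0.224 
shift units [-0.041 -1.024 -0.077] turn [ 0.35  0.74 -1.42]
```

View pics/w9.png

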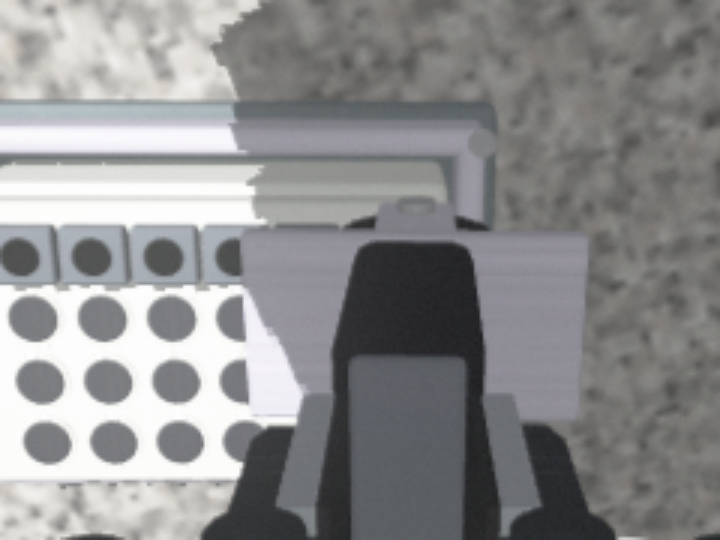

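>>> {"op": "drive_tool", "data": {"series": [[[0.07, -0.1, -0.06], [0, 0.6, -0.8]], [[0.07, -0.1, -0.06], [0, 0.4, -0.5]]]}}

```text
time: 12.65
eef_pos: [0.5137, 0.2093, 0.1265]
tcp_rot: [0.121, 0.694, -0.114, 0.7]
contact_force: [-1.2, 0.6, 8.6]
opening: 0.226
```

>>> {"op": "drive_tool", "data": {"series": [[[0.08, -0.1, -0.06], [0, 0.4, -0.4]], [[0.08, -0.1, -0.06], [0, 0.4, -0.3]]]}}

```text
time: 12.85
eef_pos: [0.5115, 0.2038, 0.1265]
tcp_rot: [0.121, 0.694, -0.115, 0.701]
contact_force: [-0.0, 0.6, 10.7]
opening: 0.227
```

```bash
python3 p.py
```

```text
strip x,y mm [ 2.1 38.8]
t 12.85 pos [0.5115 0.2038 0.1265] F [-0.03  0.58 10.69] M [ 0.15 -0.   -0.  ] open 0.227 
shift units [-0.018 -0.775 -0.046] turn [ 0.3   0.45 -0.54]
```

>>> {"op": "drive_tool", "data": {"series": [[[0.08, -0.16, -0.06], [0, 0.5, -0.5]], [[0.08, -0.16, -0.06], [0, 0.4, -0.4]], [[0.08, -0.16, -0.06], [0, 0.4, -0.3]]]}}

```text
time: 13.15
eef_pos: [0.5056, 0.1869, 0.1265]
tcp_rot: [0.119, 0.694, -0.117, 0.7]
contact_force: [0.1, 0.7, 11.4]
opening: 0.224
```

>>> {"op": "drive_tool", "data": {"series": [[[0.08, -0.16, -0.06], [0, 0.4, -0.3]], [[0.08, -0.16, -0.06], [0, 0.4, -0.3]], [[0.08, -0.16, -0.06], [0, 0.4, -0.3]]]}}

```text
time: 13.45
eef_pos: [0.4995, 0.1693, 0.1265]
tcp_rot: [0.119, 0.693, -0.117, 0.701]
contact_force: [0.2, 0.5, 10.0]
opening: 0.23
```

```bash
python3 p.py
```

```text
strip x,y mm [2.3 2.2]
t 13.45 pos [0.4995 0.1693 0.1265] F [0.24 0.5  9.97] M [0.28 0.04 0.05] open 0.23 
shift units [-0.01  -0.044 -0.046] turn [ 0.22  0.56 -0.24]
```

>>> {"op": "drive_tool", "data": {"series": [[[0.08, -0.16, -0.06], [0, 0.5, -0.3]], [[0.08, -0.16, -0.06], [0, 0.4, -0.3]], [[0.08, -0.16, -0.06], [0, 0.4, -0.3]]]}}

```text
time: 13.75
eef_pos: [0.4934, 0.1514, 0.1265]
tcp_rot: [0.119, 0.693, -0.118, 0.701]
contact_force: [0.7, 0.8, 11.3]
opening: 0.222
```

>>> {"op": "drive_tool", "data": {"series": [[[0.08, -0.16, -0.06], [0, 0.4, -0.3]], [[0.08, -0.16, -0.06], [0, 0.4, -0.3]], [[0.08, -0.16, -0.06], [0, 0.4, -0.3]]]}}

```text
time: 14.05
eef_pos: [0.4872, 0.1331, 0.1265]
tcp_rot: [0.119, 0.693, -0.119, 0.701]
contact_force: [-0.6, 2.1, 10.8]
opening: 0.229
```

>>> {"op": "drive_tool", "data": {"series": [[[0.08, -0.12, -0.06], [0, 0.4, -0.3]], [[0.08, -0.02, -0.06], [0, 0.4, -0.2]]]}}

```text
time: 14.25
eef_pos: [0.4858, 0.1287, 0.1265]
tcp_rot: [0.119, 0.693, -0.12, 0.701]
contact_force: [-0.3, -0.2, 11.6]
opening: 0.227
```

```bash
python3 p.py
```

```text
strip x,y mm [  2.9 -40.6]
t 14.25 pos [0.4858 0.1287 0.1265] F [-0.26 -0.16 11.57] M [-0.06  0.21  0.06] open 0.227 
shift units [-0.012  0.812 -0.058] turn [0.03 0.72 0.01]
```

>>> {"op": "drive_tool", "data": {"series": [[[0.08, -0.08, -0.06], [0, 0.4, 0]], [[-0.3, 0, 0], [0, 0, 0]], [[-0.6, 0, 0], [0, 0, 0]], [[-0.7, 0, 0], [0, 0, 0]], [[-0.3, 0, 0], [0, 0, 0]]]}}

```text
time: 14.75
eef_pos: [0.4808, 0.126, 0.2188]
tcp_rot: [0.12, 0.695, -0.12, 0.699]
contact_force: [0.0, 0.5, -2.2]
opening: 0.227
```

```bash
python3 - <<'E'
from h import *
goto([.4942,-.1659,.22],np.pi/2-.297)
E
```

```text
t 14.75 pos [0.4808 0.126  0.2188] F [ 0.04  0.5  -2.21] M [ 0.05 -0.02  0.  ] open 0.227 
shift units [-0.017 -5.414  2.203] turn [-2.49  0.28 -0.04]
```

>>> {"op": "drive_tool", "data": {"series": [[[0, -0.85, 0.33], [-0.4, 0, 0]], [[0, -0.85, 0.33], [-0.4, 0, 0]], [[0, -0.85, 0.33], [-0.4, 0, 0]]]}}

```text
time: 15.05
eef_pos: [0.4871, -0.0086, 0.2203]
tcp_rot: [0.109, 0.695, -0.107, 0.703]
contact_force: [0.9, 0.3, -3.0]
opening: 0.225
```

```bash
python3 - <<'E'
from h import *
import cv2
goto([.4942,-.1659,.2],np.pi/2-.297)
c=ctrl.read_camera("wrist"); cv2.imwrite("pics/w10.png",c["img"][:,:,::-1])
c=ctrl.read_camera("top"); cv2.imwrite("pics/t10.png",cv2.resize(c["img"][130:250,140:280,::-1],None,fx=5,fy=5))
E
```

```text
t 15.05 pos [ 0.4871 -0.0086  0.2203] F [ 0.88  0.32 -2.97] M [-0.01 -0.06  0.01] open 0.225 
shift units [ 0.404 -2.958  1.081] turn [-0.56  0.58 -0.26]
```

View pics/w10.png

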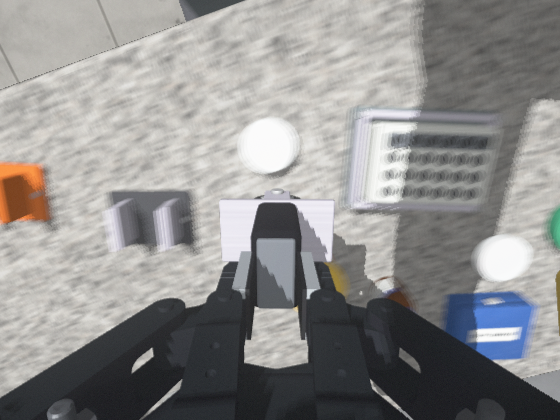

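View pics/t10.png

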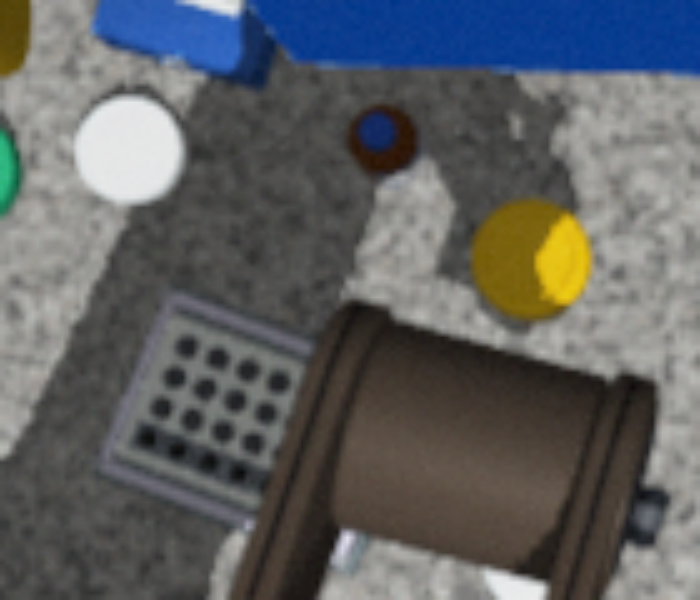

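>>> {"op": "drive_tool", "data": {"series": [[[0.1, -0.9, 0.33], [-0.2, 0.2, 0]], [[0.1, -0.9, 0.33], [-0.2, 0.2, 0]], [[0.1, -0.9, 0.33], [-0.2, 0.1, 0]], [[0, 0, 0], [0, 0, 0]], [[0, 0, 0], [0, 0, 0]]]}}

```text
time: 15.65
eef_pos: [0.4917, -0.156, 0.1995]
tcp_rot: [0.11, 0.7, -0.105, 0.698]
contact_force: [0.6, 0.0, -2.7]
opening: 0.221
```

```bash
python3 - <<'E'
from h import *
import cv2,pickle
goto([.4942,-.1659,.15],np.pi/2-.297)
c=ctrl.read_camera("wrist"); cv2.imwrite("pics/w11.png",cv2.resize(c["img"][110:290,190:370,::-1],None,fx=4,fy=4,interpolation=cv2.INTER_CUBIC)[:600]); pickle.dump(c,open("w11.pkl","wb"))
E
```

```text
t 15.65 pos [ 0.4917 -0.156   0.1995] F [ 0.58  0.04 -2.69] M [-0.02 -0.   -0.02] open 0.221 
shift units [ 0.989 -0.18   0.11 ] turn [-0.46 -0.21 -0.32]
```

View pics/w11.png

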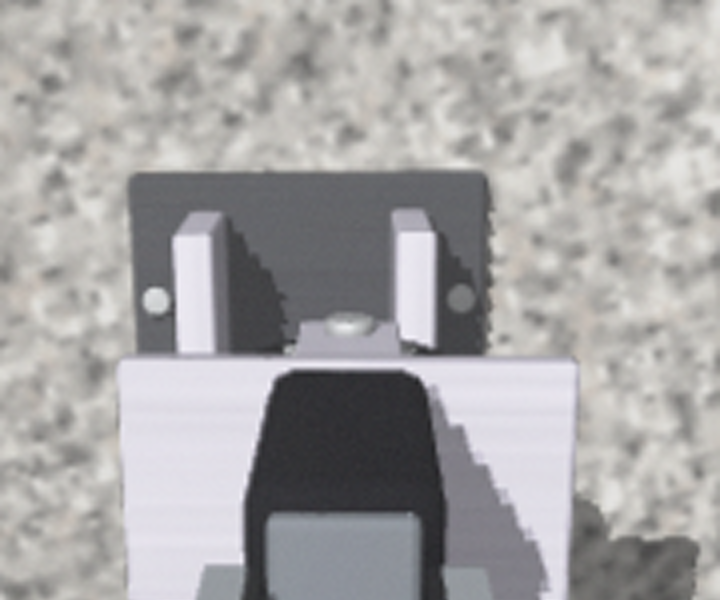

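```bash
python3 - <<'E'
from h import *
import pickle
W=pickle.load(open("w11.pkl","rb"))
def o(L): return [(W,np.array(P,float),(np.array(uv)+0.5)/4-0.5+np.array((190,110))) for P,uv in L]
ob=o([((-.035,-.05,.008),(128,172)),((-.035,.05,.008),(489,172)),((-.025,-.033,.048),(174,237)),((-.025,-.023,.048),(212,236)),((-.025,.023,.048),(397,233)),((-.025,.033,.048),(436,231))])
x,r=fit(ob,[.494,-.166,-.3]); print(x.round(4),r.round(1))
E
```

```text
[ 0.4946 -0.1661 -0.2963] [-0.4  0.9  0.   0.  -0.4 -0.5  0.1 -0.4  0.2 -0.1  0.5  0.3]
```

>>> {"op": "drive_tool", "data": {"series": [[[0.3, -0.12, 0.07], [-0.4, 0, -0.2]], [[0.3, -0.06, 0.03], [0, 0, 0]], [[0.2, 0, 0], [0, 0, 0]], [[0, 0, 0], [0, 0, 0]], [[0, 0, 0], [0, 0, 0]]]}}

```text
time: 16.2
eef_pos: [0.4939, -0.1602, 0.1565]
tcp_rot: [0.104, 0.701, -0.101, 0.698]
contact_force: [1.3, -0.1, -2.2]
opening: 0.223
```

```bash
python3 - <<'E'
from h import *
goto([.4946,-.1661,.077],np.pi/2-.296)
E
```

```text
t 16.2 pos [ 0.4939 -0.1602  0.1565] F [ 1.32 -0.15 -2.21] M [-0.   -0.06 -0.01] open 0.223 
shift units [ 1.589 -0.114  0.056] turn [ 0.31 -0.29 -0.18]
```

>>> {"op": "drive_tool", "data": {"series": [[[0.2, -0.12, 0.05], [0.2, -0.2, -0.2]], [[0.2, -0.06, 0.02], [0, 0, 0]], [[0, 0, 0], [0, 0, 0]], [[0, 0, 0], [0, 0, 0]]]}}

```text
time: 16.6
eef_pos: [0.4954, -0.1703, 0.1359]
tcp_rot: [0.103, 0.699, -0.104, 0.7]
contact_force: [-0.5, 0.2, -2.8]
opening: 0.223
```

```bash
python3 - <<'E'
from h import *
goto([.4946,-.1661,.077],np.pi/2-.296)
E
```

```text
t 16.6 pos [ 0.4954 -0.1703  0.1359] F [-0.47  0.23 -2.82] M [-0.01 -0.09  0.01] open 0.223 
shift units [ 1.179  0.078 -0.041] turn [0.14 0.05 0.06]
```

>>> {"op": "drive_tool", "data": {"series": [[[0, 0.08, -0.04], [0, 0, 0]], [[0, 0, 0], [0, 0, 0]], [[0, 0, 0], [0, 0, 0]]]}}

```text
time: 16.9
eef_pos: [0.4949, -0.1658, 0.1365]
tcp_rot: [0.103, 0.699, -0.104, 0.7]
contact_force: [-0.3, 0.6, -2.6]
opening: 0.228
```

```bash
python3 - <<'E'
from h import *
import cv2
goto([.4946,-.1661,.077],np.pi/2-.296)
c=ctrl.read_camera("wrist"); cv2.imwrite("pics/w12.png",cv2.resize(c["img"][110:290,190:370,::-1],None,fx=4,fy=4,interpolation=cv2.INTER_CUBIC)[:600])
E
```

```text
t 16.9 pos [ 0.4949 -0.1658  0.1365] F [-0.26  0.64 -2.63] M [-0.01  0.03 -0.02] open 0.228 
shift units [ 1.19  -0.005 -0.005] turn [0.12 0.1  0.07]
```

View pics/w12.png

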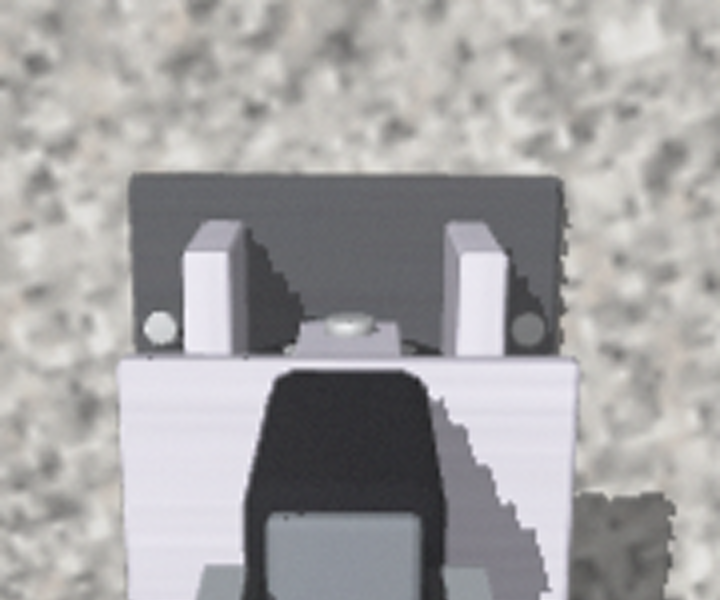

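>>> {"op": "drive_tool", "data": {"series": [[[0.3, 0, 0], [0, 0, 0]], [[0.2, 0, 0], [0, 0, 0]], [[0, 0, 0], [0, 0, 0]]]}}

```text
time: 17.25
eef_pos: [0.495, -0.1658, 0.1098]
tcp_rot: [0.103, 0.699, -0.104, 0.7]
contact_force: [-1.6, -0.0, -3.3]
opening: 0.223
```

```bash
python3 - <<'E'
from h import *
goto([.4946,-.1661,.077],np.pi/2-.296)
E
```

```text
t 17.25 pos [ 0.495  -0.1658  0.1098] F [-1.61 -0.01 -3.25] M [0.02 0.01 0.07] open 0.223 
shift units [ 0.656 -0.007 -0.009] turn [0.12 0.15 0.07]
```

>>> {"op": "drive_tool", "data": {"series": [[[0.2, 0, -0.01], [0, 0, 0]], [[0.2, 0, 0], [0, 0.1, 0]], [[0.1, 0, 0], [0, 0, 0]], [[0, 0, 0], [0, 0, 0]]]}}

```text
time: 17.65
eef_pos: [0.4938, -0.1654, 0.0811]
tcp_rot: [0.103, 0.7, -0.104, 0.699]
contact_force: [0.8, 0.1, -3.0]
opening: 0.225
```

```bash
python3 - <<'E'
from h import *
goto([.4946,-.1661,.077],np.pi/2-.296)
E
```

```text
t 17.65 pos [ 0.4938 -0.1654  0.0811] F [ 0.79  0.09 -3.02] M [0.01 0.02 0.05] open 0.225 
shift units [ 0.083 -0.009  0.02 ] turn [ 0.11 -0.11  0.04]
```

>>> {"op": "drive_tool", "data": {"series": [[[0.04, 0, 0.01], [0, 0, 0]], [[0.03, 0, 0], [0, 0, 0]]]}}

```text
time: 17.85
eef_pos: [0.4946, -0.1657, 0.0776]
tcp_rot: [0.103, 0.7, -0.104, 0.699]
contact_force: [-0.2, -0.1, -2.2]
opening: 0.229
```

>>> {"op": "drive_tool", "data": {"series": [[[0.02, 0, 0], [0, 0, 0]]]}}

```text
time: 17.95
eef_pos: [0.495, -0.1656, 0.0773]
tcp_rot: [0.104, 0.7, -0.104, 0.699]
contact_force: [-0.9, 3.0, 2.8]
opening: 0.222
```

Contact at the same height as when picked up. Release.

>>> {"op": "drive_tool", "data": {"series": [[[0, 0, 0], [0, 0, 0]], [[0, 0, 0], [0, 0, 0]], [[0, 0, 0], [0, 0, 0]], [[0, 0, 0], [0, 0, 0]], [[0, 0, 0], [0, 0, 0]]], "grip": 1}}

```text
time: 18.45
eef_pos: [0.4978, -0.1674, 0.0808]
tcp_rot: [0.102, 0.697, -0.105, 0.702]
contact_force: [-0.1, -0.0, 0.7]
opening: 0.996
```

>>> {"op": "drive_tool", "data": {"series": [[[0, 0, 0], [0, 0, 0]], [[0, 0, 0], [0, 0, 0]], [[-0.2, 0, 0], [0, 0, 0]]]}}

```text
time: 18.75
eef_pos: [0.4967, -0.1669, 0.0899]
tcp_rot: [0.103, 0.698, -0.104, 0.701]
contact_force: [-0.8, -0.1, -0.8]
opening: 1.0
```

```bash
python3 - <<'E'
from h import *
goto([.4946,-.1661,.2],np.pi/2-.296)
E
```

```text
t 18.75 pos [ 0.4967 -0.1669  0.0899] F [-0.83 -0.13 -0.8 ] M [-0.01  0.04  0.02] open 1.0 
shift units [-2.203e+00 -2.000e-03 -3.600e-02] turn [0.11 0.23 0.11]
```

>>> {"op": "drive_tool", "data": {"series": [[[-0.5, 0, 0], [0, 0, 0]], [[-0.8, 0, 0], [0, 0, 0]], [[-0.8, 0, 0], [0, 0, 0]], [[-0.8, 0, 0], [0, 0, 0]], [[-0.6, 0, 0], [0, 0, 0]]]}}

```text
time: 19.25
eef_pos: [0.4934, -0.1648, 0.269]
tcp_rot: [0.104, 0.701, -0.103, 0.698]
contact_force: [0.2, -0.3, -0.3]
opening: 1.0
```

>>> {"op": "drive_tool", "data": {"series": [[[0, 0.5, -0.2], [0, 0, 0]], [[0, 0.9, -0.4], [0, 0, 0]], [[0, 0.9, -0.2], [0, 0, 0]], [[0, 0, 0], [0, 0, 0]], [[0, 0, 0], [0, 0, 0]]]}}

```text
time: 19.75
eef_pos: [0.4917, -0.0416, 0.282]
tcp_rot: [0.103, 0.694, -0.106, 0.705]
contact_force: [0.4, -0.7, 0.5]
opening: 1.001
```

```bash
python3 - <<'E'
from h import *
import cv2,pickle
s,R=st(); print(s["eef_pos"],s["time"],np.abs(s["dq"]).max())
c=ctrl.read_camera("wrist"); cv2.imwrite("pics/w13.png",c["img"][:,:,::-1]); pickle.dump(c,open("w13.pkl","wb"))
c=ctrl.read_camera("scene"); a=c["img"][:,:,::-1]; cv2.imwrite("pics/s13.png",a); cv2.imwrite("pics/s13c.png",cv2.resize(a[145:285,160:330],None,fx=4,fy=4,interpolation=cv2.INTER_CUBIC))
E
```

```text
[ 0.49169075 -0.04161564  0.28196085] 19.75 0.03756463747236744
```

View pics/w13.png

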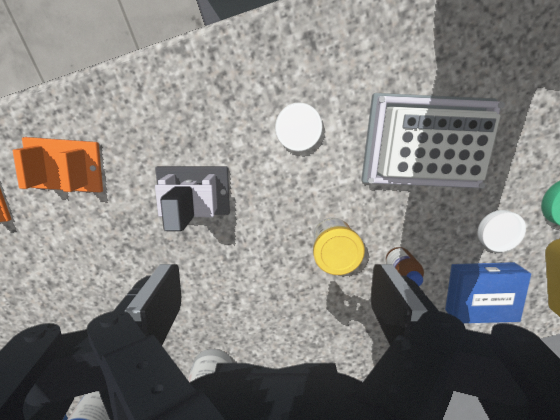

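View pics/s13c.png

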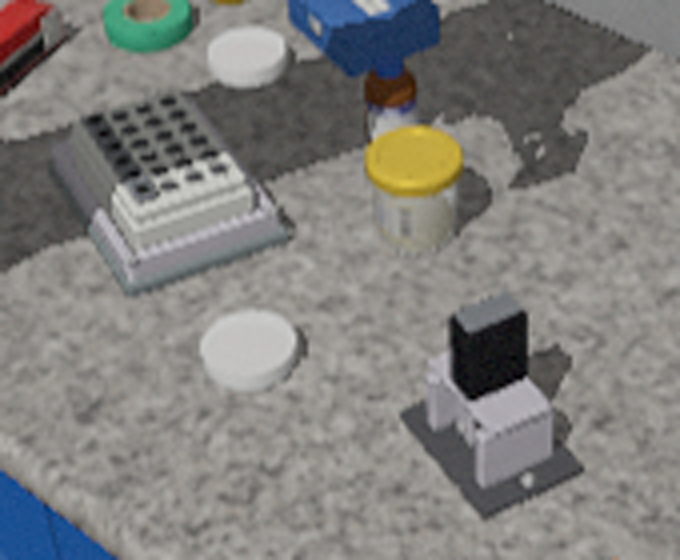

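>>> {"op": "drive_tool", "data": {"series": [[[0, 0, 0], [0, 0, 0]], [[0, 0, 0], [0, 0, 0]], [[0, 0, 0], [0, 0, 0]]]}}

```text
time: 20.15
eef_pos: [0.4916, -0.0456, 0.2811]
tcp_rot: [0.105, 0.694, -0.108, 0.704]
contact_force: [-0.4, -0.6, -0.7]
opening: 1.0
```

```bash
python3 - <<'E'
from plant import ctrl
print(ctrl.sign_off())
E
```

```text
the job is handed in; nothing more can be done
None
```

I took the roller from its stand, rolled it along all six caps from one end to the other and back, parked it again and let go. The job was handed in at about 20 s of the 69 s allowed; no verdict was reported.

- **Force:** the roller bore on the caps with about 11–16 N, going by the wrist force read at the end of each move call.
- **Caps home:** on the firm return pass the tool height stayed at 126.5 mm from cap 6 to cap 1, which is how the caps should feel when all are on their stops. I did not measure each cap's depth, and the camera pictures are too coarse to confirm it cap by cap.
- **Roller parked:** it touched down at the same height at which I had picked it up. The last pictures show it upright in the stand, with the gripper well clear.
- **Bystanders:** the cup, bottle and dish look unmoved in the last pictures; I judged this by eye and did not measure it.
- **Disagreement:** the scene camera placed the nest about 10 mm away from where the top and wrist cameras put it. I used the top and wrist position, and the contact height agreed with it.

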